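# Shut a smart meter in its hinged test case and turn the case over on the carriage

## Robot

A 6-joint arm with a two-finger parallel gripper is mounted at the origin on the work surface. World frame = base frame: x ahead of the robot, y to its left, z up, the work surface at z = 0. Lengths are in m, angles in rad, forces in N, time in s.
With the tool pointing down it reaches from about 0.3 to 0.875 m from the base axis. Payload 6.4 kg.
Tool frame: the origin (TCP) lies on the centre line of the jaws, within the pads' length; the fingertips stand ctrl.tip_reach ahead of it and the grasp point (between the pads) lies 2 mm behind it (ctrl.tip_reach is the distance from the TCP to the fingertips, in m); z points along the fingers, y is the line along which they close (so a half turn about z gives the same grasp; the last joint's range is limited). The gripper opens to 85 mm and grips with 20 to 120 N. Pads are 22 mm wide; open, the fingers measure 114 mm over their backs; the gripper's body (76 mm by 85 mm) begins 54 mm behind the grasp point. The pads swing forward as they close: fully open they stand 13 mm farther back than shut.
Start: joints at [-1.481, 0.181, 1.607, -0, 1.354, -0.206], TCP at [0.168, -0.55, 0.215] pointing down, gripper open.
Joint ranges: [-2.99, 2.99], [-0.89, 2.07], [0.3, 2.58], [-1.14, 4.28], [0, 2.63], [-3.12, 3.12]. Speed limits (rad/s): [2.57, 2.57, 3.01, 3.14, 3.14, 3.14].

## Interface

Orientations are given as [roll, pitch, yaw] about the fixed x, y, z axes, in that order (R = Rz(yaw) Ry(pitch) Rx(roll)).
In Python, from plant import ctrl, snapshot, calibration gives the robot as it stands.
- The arm moves only by the tool apply_moves, never from a script. Its argument "rows" is a list of rows, each a list of 5 numbers: the shift along the tool's x, y, z in mm, then the turn about the tool's z in degrees, then the opening, from 0 (shut) to 1 (fully open). A call has exactly 10 rows; each row shifts and turns the commanded pose from where the row before left it, along the tool's axes as they then stand; what a row does not reach is not made up. A row lasts 1/10 s, in which the tool goes at most 50 mm and 8.59 degrees, less where a joint would pass 70% of its speed; a pose out of reach is approached as far as the arm can. A call with a gripper value outside its range is refused whole. The fingers move at their own pace and stop on an object; "newtons" is the grip in N (left out, the last holds). Time passes only in rows, so rows that do not move let the fingers close, or fill a call up. It gives the time, the measured TCP pose, the force, the opening and the grip force at its end, in the units of the state.
- ctrl.state(): the state, without advancing time (a new reading comes with each control period).
- snapshot(name): name is "side" or "top"; returns the picture (400x640x3 uint8, red, green, blue); there is no depth.
- calibration(name): a dict with "K" (3x3 intrinsics, pixels), "R" (3x3) and "t" (3): a world point X has camera coordinates R X + t. Camera axes: x right, y down, z forward; pixel columns grow to the right and rows downward; lengths in m; the calibration is good to about 2 mm. A picture is of the moment at which its call begins. calibration takes no time and is no camera call.
- ctrl.close_job(): hands the job in; it is judged then, once.
The state is a dict: "clock": time; "qpos": joint angles; "joint_vel": joint speeds; "effort": joint torques, N m; "tool_pos": TCP position; "tool_rot": TCP orientation; "force": force on the tool from outside, world axes, zero at the start; "wrist_torque": the same for the moment, N m; "width": opening from 0.0 (shut) to 1.0 (fully open); "grasp_force": force on a finger pad.
Only numpy, scipy, OpenCV 4.12 (cv2) and the standard library are available. Lean on these libraries where they do the work, as an engineer would, in place of code of your own. Each camera call takes 0.05 s, during which the arm holds its last target. There are 200 camera calls.

## Task

Take the small smart meter off the slide carriage and lay it face up in the open test case, with its stepped terminal end towards the hinge, and shut the lid over it. Then turn the whole shut case over and lay it upside down, flat, in the nest on the carriage, lengthwise between the corner lugs (handle at either end), letting it down gently and not flopping over. Leave all the other things on the bench where they are.

Things in the scene. Friction and masses are not known exactly. Their poses are not given: they have to be found in the camera images.
- meter_mid (a point): Centre of the small smart meter: white polymer block 110 mm long (x), 58 wide (y), 38 high (z up), 0.3 kg, dark display on its face. The last 31 mm at +x are its grey terminal block, stepped down to 27 mm high, with four dark screws. Starts face up on the carriage's bed, along the bed, terminal end to the robot's left. Grip it across its 58 mm width.
- meter_term (a point): Centre of the meter's terminal block, 40 mm from the meter's centre along the meter's +x.
- case_mid (a point): Centre of the test case, a loose grey polymer clamshell 132 mm long (x), 78 wide (y), 50 high (z up) when shut, 0.45 kg empty, in two equal halves; this point is on the seam, 25 mm above the underside. Hinge at its +x end, bar handle at its -x end. Starts right way up on the bench, lid open, to the right of the carriage, hinge end roughly to the robot's left.
- pocket (a point): Centre of the floor inside the case's base half (axes as the case), 4 mm above its underside. Pocket 122 x 68 mm, 21 mm deep, walls 5 mm; 42 mm high inside when shut. Over the middle 52 mm the long walls are cut away to the floor, so that fingers fit on both sides of the meter. A window in the floor near the hinge lies under the meter's terminals.
- case_bar (a point): Middle of the case's handle bar (axes as the case): 12 mm round steel, along the case's y, 48 mm clear between its legs, fixed to the base half, at seam height, 112 mm from the case's centre towards -x, 46 mm from its end face. Lightly gripped it turns between finger pads: lifted, the case hangs from it, hinge end lowest. The catch keeps the lid shut in normal handling.
- hinge (a point): Middle of the lid's hinge axis (axes as the case; the axis is along y): 61 mm from the case's centre towards +x, on the seam, 25 mm above the underside. The case's flat end face lies 5 mm beyond it.
- lid (a joint): Lid angle in rad: 0 shut, 1.57 upright, starts at 1.75 to 2.15, leaning back beyond the hinge; stop at 2.2. The friction hinge (0.1 N m) lets it stay where it is left. Pushing its outer face towards the handle with 1 to 2 N swings it over; pressing the free end down with 6 to 9 N snaps the sprung catch over its ridge, and the catch then holds the lid shut.
- lid_end (a point): Middle of the lid's free end, at its outer face: 127 mm from the hinge axis, 25 mm above the seam when shut; the black snap catch, 24 mm wide, stands 6 mm out from the end. The lid is the upper half, 25 mm deep, 78 mm wide, 0.14 kg, flat outside, with a 42 x 48 mm viewing window; its last 36 mm at the free end are solid. Upright it stands 152 mm high.
- bed (a point): Centre of the top of the slide carriage's bed, 50 mm above the bench: x across the rail (away from the robot), y along it (to the robot's left). Plate 120 (x) by 176 mm (y), clamped, does not move; its rail is 460 mm long, 61 mm high at the wheel. Four corner lugs 8 mm high leave a nest 96 mm (x) by 150 mm (y) inside; gaps between lugs 104 mm on the long sides, 52 on the ends.
- coupling_mid (a point): Bystander: centre of a black plastic pipe coupling standing upright, 60 mm diameter, 70 mm high.
- adaptor_mid (a point): Bystander: centre of a stainless threaded adaptor with a hexagon, standing upright, 53 mm across, 62 mm high.
- probe_mid (a point): Bystander: middle of a chrome temperature probe lying on the bench, 152 mm long (its x), 31 mm across.
- big_meter_mid (a point): Bystander: centre of a larger three-phase meter lying face up, 170 x 100 x 60 mm (long along its x).
- multimeter_mid (a point): Bystander: centre of a black hand-held multimeter lying face up, 180 x 84 mm, 46 mm high at its knob.
- driver_mid (a point): Bystander: a screwdriver 180 mm long lying on the bench along its x.
- parts_tray_mid (a point): Bystander: centre of an aluminium tray of brass fittings, 170 x 120 x 36 mm.
There are look-alikes about, which are no part of the job. What is shaped like the part that bears case_mid but orange is not meant.

How it is judged:
On the way, in this order (a step that is already met when the one before it is completed fails the run):
1. the meter lies face up in the base of the case, terminal end towards the hinge (x of meter_mid in the frame of case_mid between -0.01 and 0.01 m and y of meter_mid in the frame of case_mid between -0.009 and 0.009 m and z of meter_mid in the frame of case_mid between -0.008 and 0.008 m and x of meter_term in the frame of case_mid above 0.02 m and angle between each of meter_mid, case_mid's own z axis and vertical below 0.08 rad), for 0.2 s.
2. the lid is shut over the meter, the case still right way up (x of meter_mid in the frame of case_mid between -0.01 and 0.01 m and y of meter_mid in the frame of case_mid between -0.009 and 0.009 m and z of meter_mid in the frame of case_mid between -0.008 and 0.008 m and x of meter_term in the frame of case_mid above 0.02 m and value of joint lid below 0.05 rad and angle between case_mid's own z axis and vertical below 0.15 rad), for 0.2 s.
At the end, for the whole second after the job is handed in: The case lies upside down, flat (within 4 degrees) on the bed in the carriage's nest, within 14 mm of the bed's centre each way and 9 degrees of its length, still and released; the lid is shut (0.05 rad) and the meter is inside, terminal end at the hinge, face down (x of meter_mid in the frame of case_mid between -0.01 and 0.01 m and y of meter_mid in the frame of case_mid between -0.009 and 0.009 m and z of meter_mid in the frame of case_mid between -0.008 and 0.008 m and x of meter_term in the frame of case_mid above 0.02 m and value of joint lid below 0.05 rad and angle between case_mid's own z axis and vertical above 3.07 rad and angle between meter_mid's own z axis and vertical above 3 rad and x of case_mid in the frame of bed between -0.014 and 0.014 m and y of case_mid in the frame of bed between -0.014 and 0.014 m and z of case_mid in the frame of bed between 0.02 and 0.03 m and angle between the x axis of case_mid and the y axis of bed, either way round below 0.16 rad and linear speed of case below 0.02 m/s); the robot touches nothing.
It fails at once if the case flops over or is thrown (turns faster than 6 rad/s) (angular speed of case above 6 rad/s).
It fails at once if one of the other things on the bench is pushed away (more than 25 mm) (distance of any of coupling_mid, adaptor_mid, probe_mid, big_meter_mid, multimeter_mid, driver_mid, parts_tray_mid from where it was at the start of the episode above 0.025 m).
It also fails if it takes over 72 s, if anything falls off the work surface, if the arm or the gripper's body presses on something with over 40 N, if the wrist force passes 120 N, or if a joint passes its speed limit or range.

## Working session

There is one attempt and no reset: what is moved stays moved. The work goes in short steps, Python scripts to look and compute and a tool call to move; the robot and the scene stay as the last step left them, time stands still between calls to the robot, and variables do not carry over. Pictures are saved under pics/ and viewed, at most 10 in all, crops included, and the job is handed in when it is done.

Besides the shell and the picture viewer there is one more tool, called after "Request:" in YAML: its name, and indented under it one key for each argument. apply_moves: Moves the arm, as the interface text tells. Its arguments: {"type":"object","properties":{"rows":{"type":"array"},"newtons":{"type":"number"}},"required":["rows"]}

```bash
mkdir -p pics; ls; python3 - <<'E'
from plant import ctrl,snapshot,calibration
import cv2,numpy as np
for n in("side","top"):
    cv2.imwrite(f"pics/{n}0.png",snapshot(n)[:,:,::-1])
    c=calibration(n);R=np.array(c["R"]);print(n,c["K"],R,-R.T@np.array(c["t"]))
print(ctrl.state(),ctrl.tip_reach)
E
```

```text
pics
side [[374.87702056   0.         323.45944186]
 [  0.         374.87702056 199.28221534]
 [  0.           0.           1.        ]] [[-0.95426722 -0.29822728  0.02084612]
 [-0.18754192  0.54287579 -0.81860485]
 [ 0.23281345 -0.7850773  -0.57397869]] [0.26973956 0.65734398 0.64211765]
top [[466.80562658   0.         317.97984592]
 [  0.         466.80562658 197.33216493]
 [  0.           0.           1.        ]] [[-0.02540814 -0.99967467  0.00222962]
 [-0.99015334  0.02485888 -0.1377621 ]
 [ 0.13766186 -0.00570795 -0.99046284]] [ 0.28953051 -0.12101182  1.44068975]
{'clock': 0.1, 'qpos': array([-1.48130878e+00,  1.81463518e-01,  1.60788820e+00, -2.51714237e-05,
        1.35376484e+00, -2.06319840e-01]), 'joint_vel': array([-0.000895  , -0.00070443, -0.00151357, -0.00055531,  0.00023113,
        0.00087258]), 'effort': array([-8.85555642e-05, -4.45880842e+01, -3.52239811e+01, -1.67270114e-04,
        4.21716250e-03,  4.60323031e-05]), 'tool_pos': array([ 0.16757158, -0.54951689,  0.21418564]), 'tool_rot': array([-3.14009603e+00, -2.88134274e-04,  2.95812605e-01]), 'force': array([-0.00255761, -0.16444854,  0.05541319]), 'wrist_torque': array([-0.01892264, -0.01347742,  0.00058729]), 'grasp_force': 0.0, 'width': 1.000057019864159} 0.017
```

View pics/top0.png

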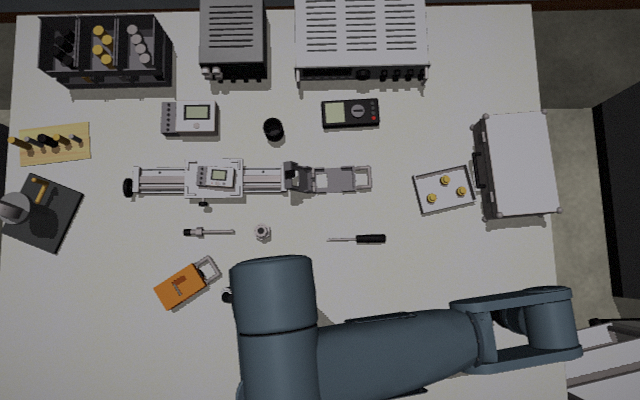

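View pics/side0.png

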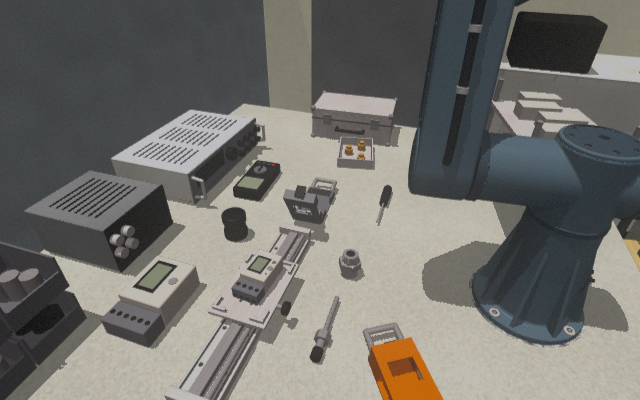

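The top view shows the meter on the carriage at about (215,177), terminal end on the left. The open grey case is at (330,180) with its handle at (362,178) and the lid standing at (297,178). The orange one is the look-alike. I'll enlarge the working area.

```bash
cat > h.py <<'E'
import cv2,numpy as np
from plant import ctrl,snapshot,calibration
def ray(n,uv,z):
    c=calibration(n);R=np.array(c["R"]);t=np.array(c["t"])
    C=-R.T@t; d=R.T@np.linalg.solve(np.array(c["K"]),[uv[0],uv[1],1.])
    return C+d*(z-C[2])/d[2]
def proj(n,X):
    c=calibration(n);p=np.array(c["K"])@(np.array(c["R"])@np.array(X)+np.array(c["t"]));return p[:2]/p[2]
def crop(img,x0,y0,x1,y1,s,f):
    cv2.imwrite("pics/"+f,cv2.resize(img[y0:y1,x0:x1,::-1],None,fx=s,fy=s,interpolation=cv2.INTER_CUBIC))
E
python3 - <<'E'
from h import *
crop(snapshot("top"),180,140,380,215,4,"t1.png")
E
```

```text
(no output)
```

View pics/t1.png

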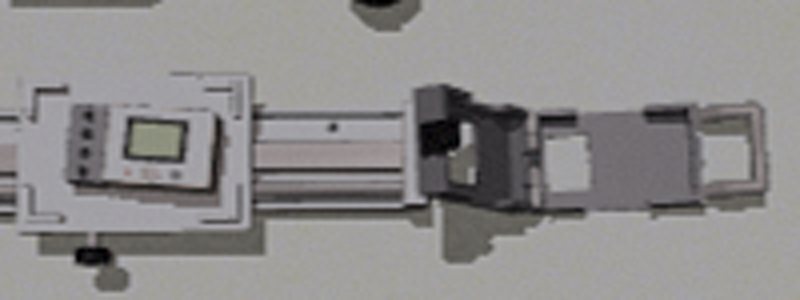

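The enlargement (crop pixel/4 + (180,140)) shows the bed plate at crop (20..252, 73..232) and the meter turned about 4°, face at (160,148). The base floor is at (535..697, 105..210), the handle bar at x≈757, and the lid leans back at (415..535). Next I'll measure these.

```bash
python3 - <<'E'
from h import *
im=snapshot("top")
f=lambda u,v:(180+u/4,140+v/4)
for nm,(u,v) in dict(floor=(640,150),wallTop=(670,108),wallBot=(670,206),bench=(300,50),shadow=(500,235),bar=(757,150),meter=(195,130),bed=(50,210),lid=(490,150)).items():
    x,y=f(u,v);print(nm,im[int(y),int(x)])
def r(nm,pts,z):
    for p in pts: print(nm,np.round(ray("top",f(*p),z)[:2],4))
r("bed",[(20,73),(252,73),(252,232),(20,232)],.05)
r("meterface",[(105,105),(217,112),(212,190),(100,184)],.088)
r("bar",[(757,103),(757,195)],.025)
r("caseend",[(697,104),(699,208)],.025)
r("floorhinge",[(540,108),(540,208)],.025)
g=im[140:215,180:380].astype(int)
m=((g.max(2)<135)&(g[:,:,2]>=g[:,:,1]-0)&(g.min(2)>70)).astype(np.uint8)
for row in range(20,58): print(''.join('#' if v else '.' for v in m[row,95:]))
E
```

```text
floor [112 108 113]
wallTop [62 58 63]
wallBot [31 33 32]
bench [162 160 153]
shadow [109 105 101]
bar [131 124 127]
meter [166 166 171]
bed [158 158 163]
lid [55 53 56]
bed [0.6129 0.2722]
bed [0.6085 0.096 ]
bed [0.4864 0.0964]
bed [0.4908 0.2705]
meterface [0.5784 0.1985]
meterface [0.5711 0.1159]
meterface [0.5129 0.1196]
meterface [0.5194 0.2017]
bar [ 0.5809 -0.2901]
bar [ 0.5089 -0.2872]
caseend [ 0.5812 -0.2437]
caseend [ 0.5    -0.2423]
floorhinge [ 0.5811 -0.1224]
floorhinge [ 0.503  -0.1205]
.........................................................................................................
...........#####.#.......................................................................................
........#######.....#....................................................................................
........########.........................................................................................
........########.........................................................................................
........########.......##.....................................
[... 2735 characters left out ...]
##########################......................................
...................................................#############.........................................
.........................................................................................................
.........................................................................................................
.........................................................................................................
.........................................................................................................
.........................................................................................................
```

Request:
apply_moves:
  rows:
    - [33.7, -34.2, 0, 0, 1]
    - [33.7, -34.2, 0, 0, 1]
    - [33.7, -34.2, 0, 0, 1]
    - [33.7, -34.2, 0, 0, 1]
    - [33.7, -34.2, 0, 0, 1]
    - [33.7, -34.2, 0, 0, 1]
    - [33.7, -34.2, 0, 0, 1]
    - [33.7, -34.2, 0, 0, 1]
    - [33.7, -34.2, 0, 0, 1]
    - [33.7, -34.2, 0, 0, 1]

```text
clock: 1.2
tool_pos: [0.3908, -0.1228, 0.2152]
tool_rot: [3.141, -0.001, 0.295]
force: [0.7, -0.2, -1.5]
width: 0.996
grasp_force: 0.0
```

Request:
apply_moves:
  rows:
    - [33.7, -34.2, 0, 0, 1]
    - [33.7, -34.2, 0, 0, 1]
    - [33.7, -34.2, 0, 0, 1]
    - [33.7, -34.2, 0, 0, 1]
    - [33.7, -34.2, 0, 0, 1]
    - [33.7, -34.2, 0, 0, 1]
    - [33.7, -34.2, 0, 0, 1]
    - [0, 0, 0, -8.5, 1]
    - [0, 0, 0, -8.5, 1]
    - [0, 0, 0, -8.5, 1]

```text
clock: 2.2
tool_pos: [0.5459, 0.1738, 0.2144]
tool_rot: [-3.141, 0.001, 0.748]
force: [-0.2, -0.6, 1.0]
width: 1.003
grasp_force: 0.0
```

Request:
apply_moves:
  rows:
    - [0, 0, 0, -8.5, 1]
    - [0, 0, 0, -8.5, 1]
    - [0, 0, 0, -8.5, 1]
    - [0, 0, 0, -8.5, 1]
    - [0, 0, 0, -8.5, 1]
    - [0, 0, 0, 0, 1]
    - [0, 0, 0, 0, 1]
    - [0, 0, 0, 0, 1]
    - [0, 0, 0, 0, 1]
    - [0, 0, 0, 0, 1]

```text
clock: 3.2
tool_pos: [0.5462, 0.1731, 0.215]
tool_rot: [-3.142, 0.0, 1.482]
force: [-0.5, 0.1, -0.1]
width: 1.001
grasp_force: 0.0
```

```bash
python3 - <<'E'
from h import *
a=snapshot("top")[155:200,240:380]; b=snapshot("side")[165:300,205:345]
z=lambda i:cv2.resize(i[:,:,::-1],None,fx=5,fy=5,interpolation=cv2.INTER_CUBIC)
A=z(a);B=cv2.resize(b[:,:,::-1],None,fx=2.7,fy=2.7,interpolation=cv2.INTER_CUBIC)
c=np.zeros((A.shape[0]+B.shape[0],700,3),np.uint8);c[:A.shape[0]]=A;c[A.shape[0]:,:B.shape[1]]=B
print(c.shape);cv2.imwrite("pics/c2.png",c)
E
```

```text
(589, 700, 3)
```

View pics/c2.png

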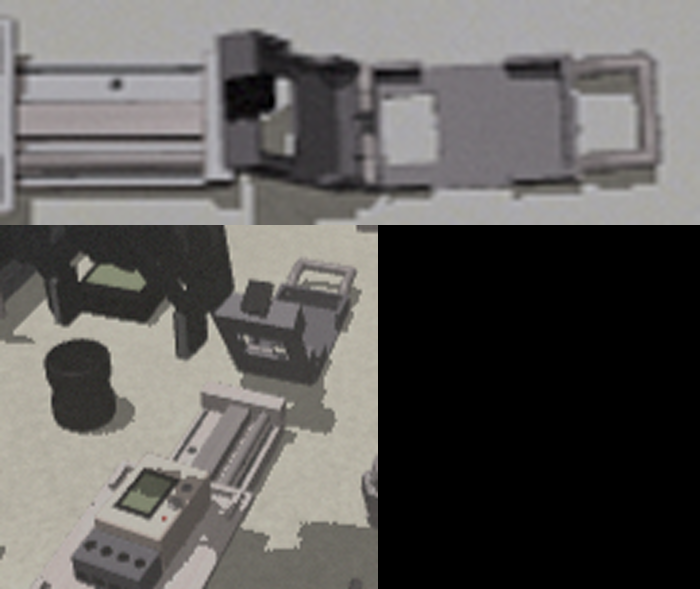

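Top part of the picture (5x, origin (240,155)): base floor middle at (475,127), handle bar at (648,112), handle-end wall at x≈575. The side part shows the meter uncovered, with the fingers above and behind it.

```bash
python3 - <<'E'
from h import *
f=lambda u,v:(240+(u)/5,155+(v)/5)
for nm,p,z in [("floorTop",(475,67),.004),("floorBot",(475,187),.004),("floorTopR",(495,67),.004),("bar",(648,112),.025),("legTop",(620,57),.025),("legBot",(620,167),.025),("endT",(576,53),.025),("endB",(573,180),.025),("endBlow",(573,189),.0),("hingeT",(372,64),.025),("hingeBlow",(368,188),.0)]:
    print(nm,np.round(ray("top",f(*p),z),4))
g=lambda u,v:(205+u/2.7,165+(v-225)/2.7)
for nm,p,z in [("bar L",(296,262),.025),("bar R",(354,262),.025),("lidfreeL",(217,300),.145),("lidbaseL",(237,370),0.0),("lidbaseR",(322,381),.0),("meter top far",(150,455),.088)]:
    print(nm,np.round(ray("side",g(*p),z),4))
print(proj("side",[.546,.173,.2]), proj("side",[.546,.173,.088]))
E
```

```text
floorTop [ 0.5794 -0.185   0.004 ]
floorBot [ 0.5034 -0.1826  0.004 ]
floorTopR [ 0.5791 -0.1975  0.004 ]
bar [ 0.5443 -0.2897  0.025 ]
legTop [ 0.5792 -0.2738  0.025 ]
legBot [ 0.5104 -0.2711  0.025 ]
endT [ 0.5824 -0.2467  0.025 ]
endB [ 0.5031 -0.242   0.025 ]
endBlow [ 0.5012 -0.2439  0.    ]
hingeT [ 0.5786 -0.1205  0.025 ]
hingeBlow [ 0.505 -0.116  0.   ]
bar L [ 0.5793 -0.2841  0.025 ]
bar R [ 0.5161 -0.3062  0.025 ]
lidfreeL [ 0.5644 -0.0188  0.145 ]
lidbaseL [ 0.5826 -0.1037  0.    ]
lidbaseR [ 0.4947 -0.1146  0.    ]
meter top far [0.5654 0.1252 0.088 ]
[254.53292031 224.60428624] [259.19546636 267.53843577]
```

Request:
apply_moves:
  rows:
    - [0, 0, 20, 0, 1]
    - [0, 0, 20, 0, 1]
    - [0, 0, 20, 0, 1]
    - [0, 0, 20, 0, 1]
    - [0, 0, 20, 0, 1]
    - [0, 0, 0, 0, 1]
    - [0, 0, 0, 0, 1]
    - [0, 0, 0, 0, 1]
    - [0, 0, 0, 0, 1]
    - [0, 0, 0, 0, 1]

```text
clock: 4.3
tool_pos: [0.5468, 0.1732, 0.1161]
tool_rot: [3.14, -0.0, 1.483]
force: [-0.2, 0.5, 0.5]
width: 0.995
grasp_force: 0.0
```

```bash
python3 - <<'E'
from h import *
s=snapshot("side"); crop(s,190,200,340,312,5,"s3.png")
f=lambda u,v:(180+u/4,140+v/4)
for p in [(77,103),(67,183)]: print("term end",ray("top",f(*p),.077))
for X in ([.504,.17,.11],[.588,.176,.11],[.545,.174,.088]): p=proj("side",X);print(X,(p-[190,200])*5)
E
```

```text
term end [0.58278839 0.22191848 0.077     ]
term end [0.52264404 0.22872792 0.077     ]
[0.504, 0.17, 0.11] [441.88516717 317.2197544 ]
[0.588, 0.176, 0.11] [243.50519657 280.00683902]
[0.545, 0.174, 0.088] [347.16247465 339.9459531 ]
```

View pics/s3.png

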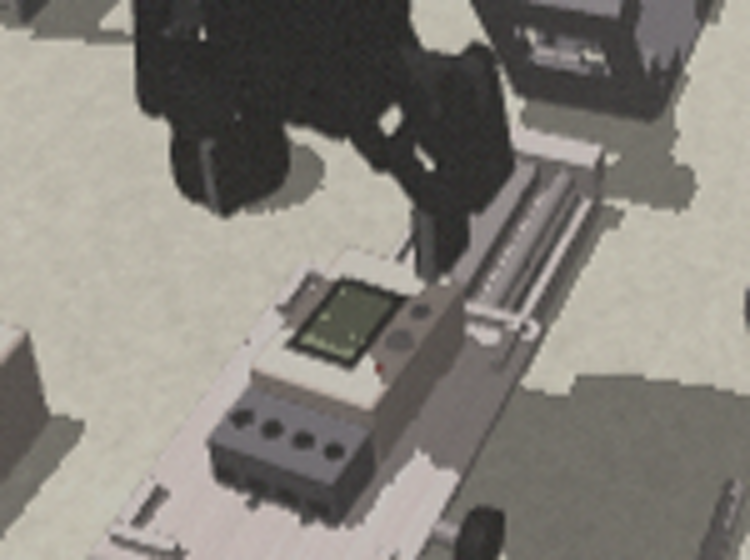

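The side view shows the right fingertip at (430,280), just short of the meter's near edge and clear of it. The fingers straddle the meter face, centre (347,330). I'll go down, then close.

Request:
apply_moves:
  rows:
    - [0, 0, 12, 0, 1]
    - [0, 0, 12, 0, 1]
    - [0, 0, 12, 0, 1]
    - [0, 0, 6, 0, 1]
    - [0, 0, 5, 0, 1]
    - [0, 0, 0, 0, 1]
    - [0, 0, 0, 0, 0.6]
    - [0, 0, 0, 0, 0.5]
    - [0, 0, 0, 0, 0.5]
    - [0, 0, 0, 0, 0.5]
  newtons: 30

```text
clock: 5.35
tool_pos: [0.5473, 0.1733, 0.0699]
tool_rot: [3.139, -0.001, 1.483]
force: [-2.5, -0.4, 7.6]
width: 0.506
grasp_force: 3.9
```

Request:
apply_moves:
  rows:
    - [0, 0, 0, 0, 0]
    - [0, 0, 0, 0, 0]
    - [0, 0, 0, 0, 0]
    - [0, 0, 0, 0, 0]
    - [0, 0, 0, 0, 0]
    - [0, 0, -5, 0, 0]
    - [0, 0, -10, 0, 0]
    - [0, 0, -15, 0, 0]
    - [0, 0, -20, 0, 0]
    - [0, 0, -20, 0, 0]
  newtons: 40

```text
clock: 6.35
tool_pos: [0.5461, 0.1731, 0.1395]
tool_rot: [3.142, -0.0, 1.483]
force: [-0.2, -0.3, 0.1]
width: 0.001
grasp_force: 0.0
```

```bash
python3 - <<'E'
from h import *
s=snapshot("side"); crop(s,190,160,350,280,5,"s4.png")
print(ctrl.state()["tool_pos"],ctrl.state()["width"])
E
```

```text
[0.54852704 0.17342396 0.1434162 ] -0.0005712332706083717
```

View pics/s4.png

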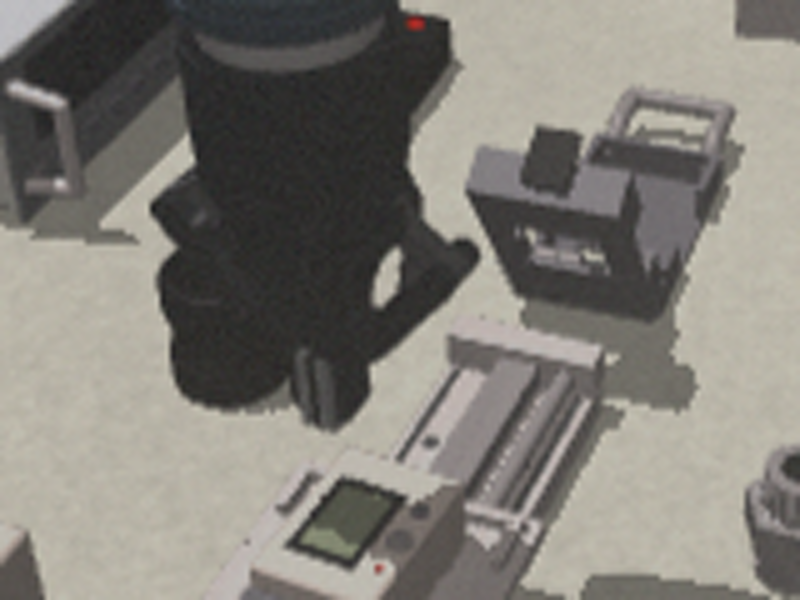

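The side view shows the gripper shut with its tips at (320,425), above the meter, which is untouched: the fingers closed over its face. Either the meter is lower or the tips are higher than I assumed, so I'll triangulate both.

```bash
cat >> h.py <<'E'
def tri(a,b):
    P=[]
    for n in("top","side"):
        c=calibration(n);P.append(np.array(c["K"])@np.c_[np.array(c["R"]),np.array(c["t"])])
    x=cv2.triangulatePoints(P[0],P[1],np.array(a,float).reshape(2,1),np.array(b,float).reshape(2,1))
    X=(x[:3]/x[3]).ravel();return np.round(X,4),np.round([*(proj("top",X)-a),*(proj("side",X)-b)],1)
E
python3 - <<'E'
from h import *
t=lambda u,v:(180+u/4,140+v/4)
s=lambda u,v:(190+u/5,160+v/5)
s3=lambda u,v:(190+u/5,200+v/5)
print("reddot",tri(t(155,172),s(378,568)))
print("display c",tri(t(157,140),s(347,522)))
print("screw1",tri(t(85,116),s3(243,415)))
print("screw4",tri(t(83,168),s3(335,450)))
print("bed hole on rail",tri(t(333,127),s(430,441)))
print("tip if xy ok: z for v",[ (z,np.round((proj("side",[.5485,.1734,z])-[190,160])*5)) for z in (.11,.126,.14,.15)])
print("tip y if z .126",ray("side",s(322,425),.126), ray("side",s(322,425),.145))
E
```

```text
reddot (array([0.533 , 0.1664, 0.0672]), array([-0.2, -0.7,  1.5,  0.3]))
display c (array([0.5519, 0.1609, 0.0837]), array([ 0. ,  0. , -0.1, -0. ]))
screw1 (array([0.5721, 0.2155, 0.0779]), array([ 0.1,  0.2, -0.4, -0.1]))
screw4 (array([0.5329, 0.2174, 0.074 ]), array([ 0.1,  0.4, -1. , -0.2]))
bed hole on rail (array([0.5715, 0.0384, 0.0168]), array([ 0. ,  0.1, -0.2, -0. ]))
tip if xy ok: z for v [(0.11, array([336., 498.])), (0.126, array([332., 468.])), (0.14, array([329., 442.])), (0.15, array([327., 423.]))]
tip y if z .126 [0.56352667 0.15167501 0.126     ] [0.55271139 0.17029036 0.145     ]
```

Request:
apply_moves:
  rows:
    - [0, 0, 0, 0, 1]
    - [0, 0, 0, 0, 1]
    - [0, 0, 0, 0, 1]
    - [0, 0, 0, 0, 1]
    - [0, 0, 10, 0, 1]
    - [0, 0, 15, 0, 1]
    - [0, 0, 15, 0, 1]
    - [0, 0, 15, 0, 1]
    - [0, 0, 10, 0, 1]
    - [0, 0, 0, 0, 1]

```text
clock: 7.4
tool_pos: [0.5445, 0.1729, 0.0705]
tool_rot: [-3.137, 0.001, 1.483]
force: [-0.3, 0.3, 0.0]
width: 1.003
grasp_force: 0.0
```

```bash
python3 - <<'E'
from h import *
s=snapshot("side");crop(s,190,190,340,300,5,"s5.png")
for i in range(1): st=ctrl.state();print(st["tool_pos"],st["tool_rot"],st["qpos"],st["force"],st["width"],ctrl.tip_reach)
print([(z,x,np.round((proj("side",[x,.18,z])-[190,190])*5)) for x in(.504,.59) for z in (.07,.09,.11)])
E
```

```text
[0.54536275 0.17302087 0.07175126] [-3.13931966e+00  4.04588437e-04  1.48257000e+00] [9.98247036e-02 3.44448627e-01 1.71957626e+00 3.11472383e-05
 1.07987633e+00 1.88036778e-01] [0.23630189 0.10164215 0.48611997] 1.0020110795609292 0.017
[(0.07, 0.504, array([437., 455.])), (0.09, 0.504, array([434., 420.])), (0.11, 0.504, array([432., 384.])), (0.07, 0.59, array([245., 406.])), (0.09, 0.59, array([240., 371.])), (0.11, 0.59, array([234., 335.]))]
```

View pics/s5.png

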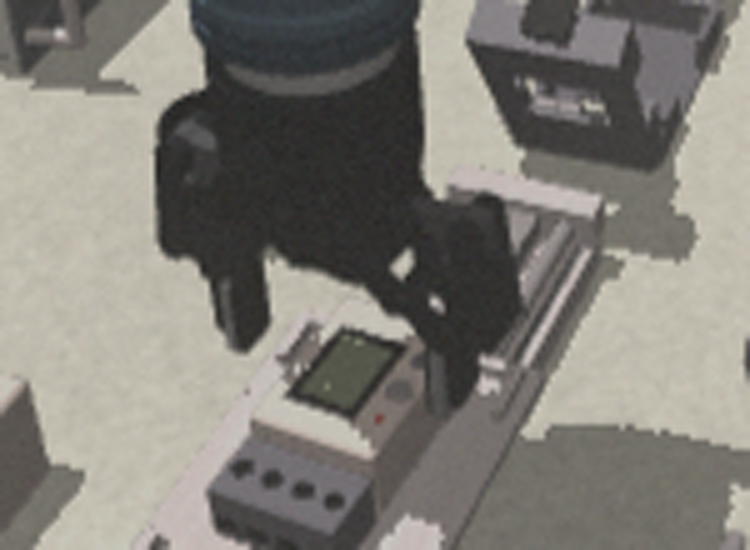

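The side view shows the open fingertips at (440,415) and (237,350), z≈0.095, with the reported TCP at 0.07. So the tips stand about 24 mm above the reported TCP when open, which matches the contact on the meter face. I'll go lower by that amount and watch the force.

Request:
apply_moves:
  rows:
    - [0, 0, 8, 0, 1]
    - [0, 0, 8, 0, 1]
    - [0, 0, 4, 0, 1]
    - [0, 0, 3, 0, 1]
    - [0, 0, 3, 0, 1]
    - [0, 0, 2, 0, 1]
    - [0, 0, 2, 0, 1]
    - [0, 0, 0, 0, 1]
    - [0, 0, 0, 0, 1]
    - [0, 0, 0, 0, 1]

```text
clock: 8.45
tool_pos: [0.5463, 0.1731, 0.0432]
tool_rot: [3.141, -0.0, 1.483]
force: [-0.9, -0.7, -0.9]
width: 0.997
grasp_force: 0.0
```

Request:
apply_moves:
  rows:
    - [0, 0, 0, 0, 0.5]
    - [0, 0, 0, 0, 0.4]
    - [0, 0, 0, 0, 0.3]
    - [0, 0, 0, 0, 0]
    - [0, 0, 0, 0, 0]
    - [0, 0, 0, 0, 0]
    - [0, 0, 0, 0, 0]
    - [0, 0, 0, 0, 0]
    - [0, 0, 0, 0, 0]
    - [0, 0, 0, 0, 0]
  newtons: 30

```text
clock: 9.45
tool_pos: [0.5467, 0.1731, 0.0434]
tool_rot: [3.14, -0.0, 1.483]
force: [2.4, -0.1, 5.0]
width: 0.669
grasp_force: 34.6
```

Request:
apply_moves:
  rows:
    - [0, 0, -5, 0, 0]
    - [0, 0, -15, 0, 0]
    - [0, 0, -25, 0, 0]
    - [0, 0, -25, 0, 0]
    - [0, 0, -25, 0, 0]
    - [0, 0, -25, 0, 0]
    - [0, 0, -25, 0, 0]
    - [0, 0, -15, -3, 0]
    - [0, 0, 0, -3.7, 0]
    - [0, 0, 0, 0, 0]

```text
clock: 10.45
tool_pos: [0.5456, 0.1732, 0.2037]
tool_rot: [-3.141, -0.0, 1.6]
force: [0.4, -0.0, -3.9]
width: 0.675
grasp_force: 33.7
```

Request:
apply_moves:
  rows:
    - [-15, -1, 0, 0, 0]
    - [-35, -1.5, 0, 0, 0]
    - [-42, -2, 0, 0, 0]
    - [-42, -2, 0, 0, 0]
    - [-42, -2, 0, 0, 0]
    - [-42, -2, 0, 0, 0]
    - [-42, -2, 0, 0, 0]
    - [-42, -2, 0, 0, 0]
    - [-32, -1, 0, 0, 0]
    - [-17, 0, 0, 0, 0]

```text
clock: 11.45
tool_pos: [0.5393, -0.1813, 0.2022]
tool_rot: [-3.14, -0.0, 1.595]
force: [-0.9, 1.3, -3.5]
width: 0.669
grasp_force: 33.7
```

Request:
apply_moves:
  rows:
    - [0, 0, 15, 0, 0]
    - [0, 0, 20, 0, 0]
    - [0, 0, 20, 0, 0]
    - [0, 0, 20, 0, 0]
    - [0, 0, 15, 0, 0]
    - [0, 0, 10, 0, 0]
    - [0, 0, 0, 0, 0]
    - [0, 0, 0, 0, 0]
    - [0, 0, 0, 0, 0]
    - [0, 0, 0, 0, 0]

```text
clock: 12.45
tool_pos: [0.5415, -0.1786, 0.1041]
tool_rot: [3.14, 0.001, 1.6]
force: [0.6, -0.7, -3.3]
width: 0.673
grasp_force: 33.6
```

```bash
python3 - <<'E'
from h import *
s=snapshot("side")[130:255,265:365,::-1]; t=snapshot("top")[150:205,270:380,::-1]
a=cv2.resize(s,None,fx=4.4,fy=4.4,interpolation=cv2.INTER_CUBIC);b=cv2.resize(t,None,fx=3.2,fy=3.2,interpolation=cv2.INTER_CUBIC)
c=np.zeros((a.shape[0],a.shape[1]+b.shape[1],3),np.uint8);c[:,:a.shape[1]]=a;c[:b.shape[0],a.shape[1]:]=b
print(c.shape,a.shape);cv2.imwrite("pics/s6.png",c)
st=ctrl.state();print(st["tool_pos"],st["tool_rot"],st["width"],st["force"])
E
```

```text
(550, 792, 3) (550, 440, 3)
[ 0.54117023 -0.17845952  0.1037402 ] [3.14049874e+00 6.61910741e-04 1.59944736e+00] 0.6712001565413864 [-0.47008742 -0.052143   -2.9829581 ]
```

View pics/s6.png

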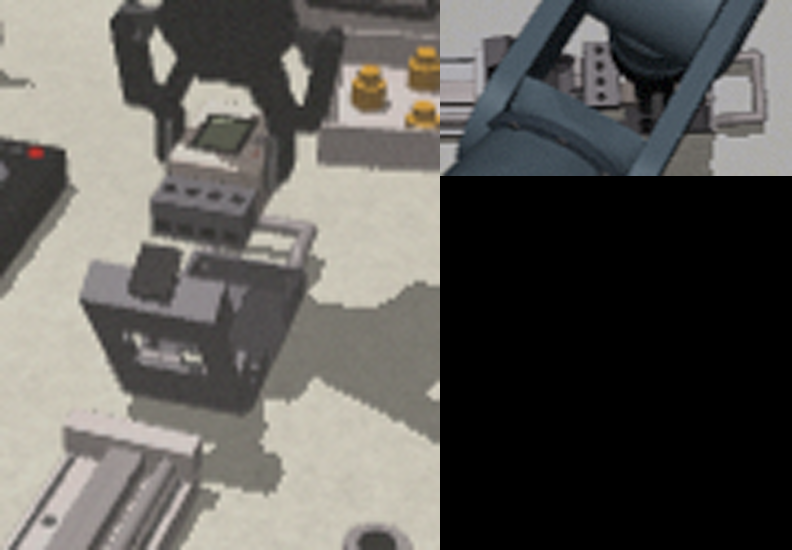

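The side part shows the meter held level above the base, terminals (screws about (203,193)) towards the hinge. The top inset shows the screws at (601,72) and the handle bar at (762,90). I'll check the screw point against the case.

```bash
python3 - <<'E'
from h import *
S=lambda u,v:(265+u/4.4,130+v/4.4); T=lambda u,v:(270+(u-440)/3.2,150+v/3.2)
a=T(601,72);b=S(203,193)
print("screws",tri(a,b),ray("top",a,.138),ray("side",b,.138))
# before pick: screws at z .077
t=lambda u,v:(180+u/4,140+v/4)
print("before",ray("top",t(84,142),.077))
print("bar",ray("top",T(758,88),.025), "side bar",ray("side",S(253,222),.025),ray("side",S(312,232),.025))
E
```

```text
screws (array([ 0.5417, -0.1371,  0.1343]), array([ 0.1,  0.2, -0.4, -0.1])) [ 0.54156476 -0.13694659  0.138     ] [ 0.53861617 -0.13121251  0.138     ]
before [0.55315775 0.21644764 0.077     ]
bar [ 0.54398839 -0.28903099  0.025     ] side bar [ 0.55307191 -0.28246125  0.025     ] [ 0.510325   -0.28355704  0.025     ]
```

Request:
apply_moves:
  rows:
    - [0, 0, 15, 0, 0]
    - [0, 0, 20, 0, 0]
    - [0, 0, 20, 0, 0]
    - [0, 0, 13, 0, 0]
    - [0, 0, 8, 0, 0]
    - [0, 0, 8, 0, 0]
    - [0, 0, 8, 0, 0]
    - [0, 0, 6, 0, 0]
    - [0, 0, 0, 0, 0]
    - [0, 0, 0, 0, 0]

```text
clock: 13.55
tool_pos: [0.541, -0.1783, 0.0052]
tool_rot: [3.141, 0.0, 1.6]
force: [-0.8, -0.1, -3.2]
width: 0.673
grasp_force: 33.6
```

Request:
apply_moves:
  rows:
    - [0, 0, 2, 0, 0]
    - [0, 0, 2, 0, 0]
    - [0, 0, 2, 0, 0]
    - [0, 0, 1, 0, 0]
    - [0, 0, 0, 0, 0]
    - [0, 0, 0, 0, 0]
    - [0, 0, 0, 0, 0]
    - [0, 0, 0, 0, 0]
    - [0, 0, 0, 0, 0]
    - [0, 0, 0, 0, 0]

```text
clock: 14.55
tool_pos: [0.5408, -0.1782, -0.002]
tool_rot: [3.142, 0.0, 1.6]
force: [0.4, 0.1, -3.0]
width: 0.672
grasp_force: 33.6
```

Request:
apply_moves:
  rows:
    - [0, 0, 1, 0, 0]
    - [0, 0, 1, 0, 0]
    - [0, 0, 1, 0, 0]
    - [0, 0, 1, 0, 0]
    - [0, 0, 0, 0, 0]
    - [0, 0, 0, 0, 0]
    - [0, 0, 0, 0, 0]
    - [0, 0, 0, 0, 0]
    - [0, 0, 0, 0, 0]
    - [0, 0, 0, 0, 0]

```text
clock: 15.55
tool_pos: [0.541, -0.1783, -0.0027]
tool_rot: [-3.141, 0.0, 1.6]
force: [-13.6, 5.4, 27.9]
width: 0.67
grasp_force: 37.4
```

Request:
apply_moves:
  rows:
    - [0, 0, -2, 0, 0]
    - [0, 0, -1, 0, 0]
    - [0, 0, 0, 0, 0.8]
    - [0, 0, 0, 0, 0.9]
    - [0, 0, 0, 0, 1]
    - [0, 0, 0, 0, 1]
    - [0, 0, 0, 0, 1]
    - [0, 0, 0, 0, 1]
    - [0, 0, 0, 0, 1]
    - [0, 0, 0, 0, 1]

```text
clock: 16.55
tool_pos: [0.5408, -0.1782, -0.003]
tool_rot: [-3.142, -0.0, 1.6]
force: [-0.4, 0.5, -0.7]
width: 1.004
grasp_force: 0.0
```

Request:
apply_moves:
  rows:
    - [0, 0, -5, 0, 1]
    - [0, 0, -10, 0, 1]
    - [0, 0, -20, 0, 1]
    - [0, 0, -30, 0, 1]
    - [0, 0, -35, 0, 1]
    - [0, 0, -35, 0, 1]
    - [0, 0, -35, 0, 1]
    - [0, 0, -25, 0, 1]
    - [0, 0, 0, 0, 1]
    - [0, 0, 0, 0, 1]

```text
clock: 17.55
tool_pos: [0.5411, -0.1783, 0.1931]
tool_rot: [3.14, 0.001, 1.6]
force: [0.1, -0.9, -0.0]
width: 1.003
grasp_force: 0.0
```

```bash
python3 - <<'E'
from h import *
s=snapshot("side")[150:255,265:365,::-1]; t=snapshot("top")[150:205,270:380,::-1]
a=cv2.resize(s,None,fx=4.4,fy=4.4,interpolation=cv2.INTER_CUBIC);b=cv2.resize(t,None,fx=3.2,fy=3.2,interpolation=cv2.INTER_CUBIC)
c=np.zeros((a.shape[0],a.shape[1]+b.shape[1],3),np.uint8);c[:,:a.shape[1]]=a;c[:b.shape[0],a.shape[1]:]=b
cv2.imwrite("pics/s7.png",c)
st=ctrl.state();print(st["tool_pos"],st["tool_rot"],st["qpos"],st["force"])
E
```

```text
[ 0.54001028 -0.17774017  0.19097824] [-3.13999632e+00 -9.86327924e-04  1.59958608e+00] [-5.26692293e-01  1.90039345e-01  1.64631726e+00 -3.94038590e-06
  1.30711252e+00 -5.55481803e-01] [-0.14148936 -0.19675174  0.7785166 ]
```

View pics/s7.png

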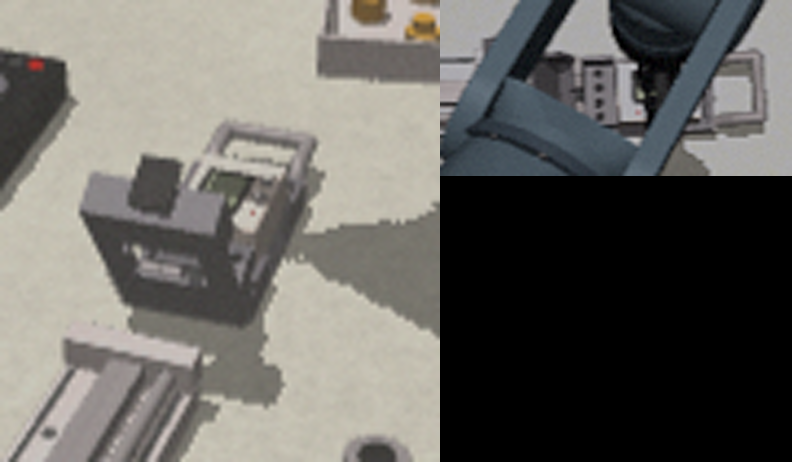

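The meter now lies in the base, terminals at the hinge (top inset screws (598,90); side view shows its face at (235,195) behind the lid). Now I'll close the fingers, go behind the lid and swing it over.

Request:
apply_moves:
  rows:
    - [20, 0, -10, 0, 0]
    - [30, 1, -5, 0, 0]
    - [40, 1, 0, 0, 0]
    - [40, 1, 0, 0, 0]
    - [40, 1, 0, 0, 0]
    - [20, 1, 0, 0, 0]
    - [0, 0, 20, 0, 0]
    - [0, 0, 30, 0, 0]
    - [0, 0, 30, 0, 0]
    - [0, 0, 30, 0, 0]
  newtons: 30

```text
clock: 18.65
tool_pos: [0.5391, 0.0123, 0.0945]
tool_rot: [-3.139, -0.001, 1.6]
force: [-0.6, -0.2, -0.1]
width: 0.001
grasp_force: 0.0
```

Request:
apply_moves:
  rows:
    - [-10, 0, 0, 0, 0]
    - [-10, 0, 0, 0, 0]
    - [-10, 0, 0, 0, 0]
    - [-10, 0, 0, 0, 0]
    - [-10, 0, 0, 0, 0]
    - [-10, 0, 0, 0, 0]
    - [-10, 0, 0, 0, 0]
    - [-10, 0, 0, 0, 0]
    - [-10, 0, 0, 0, 0]
    - [-10, 0, 0, 0, 0]

```text
clock: 19.65
tool_pos: [0.5434, -0.0889, 0.0973]
tool_rot: [3.141, -0.0, 1.599]
force: [0.5, 1.9, 0.9]
width: -0.004
grasp_force: 0.8
```

Request:
apply_moves:
  rows:
    - [-11, 0, 0, 0, 0]
    - [-11, 0, 0, 0, 0]
    - [-11, 0, 0, 0, 0]
    - [-11, 0, 0, 0, 0]
    - [-11, 0, 0, 0, 0]
    - [-11, 0, 0, 0, 0]
    - [-11, 0, 0, 0, 0]
    - [-11, 0, 0, 0, 0]
    - [-11, 0, 0, 0, 0]
    - [-11, 0, 0, 0, 0]

```text
clock: 20.65
tool_pos: [0.5464, -0.199, 0.097]
tool_rot: [3.142, 0.0, 1.599]
force: [0.3, 0.8, -0.7]
width: 0.004
grasp_force: 0.1
```

Request:
apply_moves:
  rows:
    - [-10, 0, 0, 0, 0]
    - [-10, 0, 0, 0, 0]
    - [-6, 0, 5, 0, 0]
    - [0, 0, 6, 0, 0]
    - [0, 0, 6, 0, 0]
    - [0, 0, 6, 0, 0]
    - [0, 0, 6, 0, 0]
    - [0, 0, 6, 0, 0]
    - [0, 0, 4, 0, 0]
    - [0, 0, 0, 0, 0]

```text
clock: 21.65
tool_pos: [0.5479, -0.2256, 0.0581]
tool_rot: [3.14, 0.003, 1.6]
force: [0.4, -5.4, 0.4]
width: -0.001
grasp_force: 2.6
```

```bash
python3 - <<'E'
from h import *
s=snapshot("side");cv2.imwrite("pics/s8.png",s[:,:,::-1])
st=ctrl.state();print(st["tool_pos"],st["force"])
E
```

```text
[ 0.54781771 -0.22538403  0.05807162] [ 1.70639905 -5.97368908  0.11818265]
```

```bash
python3 - <<'E'
from h import *
s=cv2.imread("pics/s8.png")[120:240,265:385]; t=snapshot("top")[150:205,270:380,::-1]
a=cv2.resize(s,None,fx=4.9,fy=4.9,interpolation=cv2.INTER_CUBIC);b=cv2.resize(t,None,fx=1.9,fy=1.9,interpolation=cv2.INTER_CUBIC)
c=np.zeros((a.shape[0],a.shape[1]+b.shape[1],3),np.uint8);c[:,:a.shape[1]]=a;c[:b.shape[0],a.shape[1]:]=b
print(c.shape);cv2.imwrite("pics/s9.png",c)
E
```

```text
(588, 797, 3)
```

View pics/s9.png

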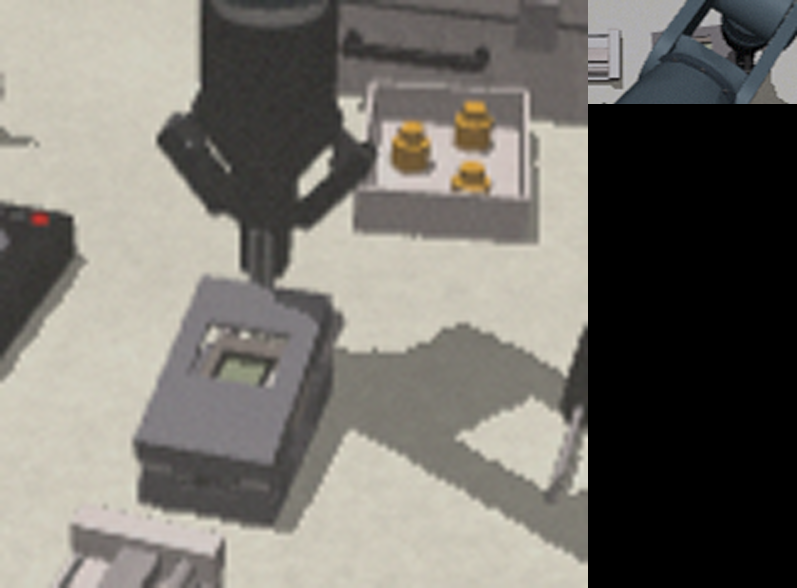

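The side view shows the lid nearly shut (face corners (135,445), (275,465), (205,277), (335,297)). The fingers are just behind its free end, and the hinge-end bottom edge is at (140,500)–(280,528). I'll convert these to positions.

```bash
python3 - <<'E'
from h import *
g=lambda u,v:(265+u/4.9,120+v/4.9)
s7=lambda u,v:(265+u/4.4,150+v/4.4)
for nm,p,z in [("baseL",(140,500),0),("baseR",(280,528),0),("lidNearL",(135,445),.05),("lidNearR",(275,465),.05),("lidFarL",(205,277),.05),("lidFarR",(335,297),.05),("tip",(262,283),.06)]:
    print(nm,np.round(ray("side",g(*p),z)[:2],4), np.round(ray("side",g(*p),z+.01)[:2],4))
for p in[(127,303),(245,325)]:print("s7base",np.round(ray("side",s7(*p),0)[:2],4))
# bar side pixels now: look for bar rows right of arm in top
t=snapshot("top"); m=t[160:200,330:385].astype(int).sum(2)//3
for r in m[::2]: print(' '.join(f"{v:3d}" for v in r[::2]))
E
```

```text
baseL [ 0.5752 -0.0905] [ 0.5705 -0.0789]
baseR [ 0.4937 -0.0923] [ 0.4902 -0.0807]
lidNearL [ 0.571  -0.0756] [ 0.5659 -0.0632]
lidNearR [ 0.4946 -0.0831] [ 0.4908 -0.0706]
lidFarL [ 0.5927 -0.25  ] [ 0.5873 -0.2346]
lidFarR [ 0.5109 -0.2542] [ 0.5068 -0.2388]
tip [ 0.5527 -0.2395] [ 0.5478 -0.2241]
s7base [ 0.5795 -0.104 ]
s7base [ 0.5025 -0.107 ]
113 176 173 174 176  71  15  47  27  34  44  48  58  62  64  65  72  75  78  82  83  43  89  87  88  89  63  35
182 176 171 172 174  63  29  29  53  36  26  39  48  52  57  62  63  69  73  76  58  71  85  87  86  78  33 142
113 108 105 109 109  24  39  15  32  54  57  33  32  41  49  55  59  63  67  66  49  90  87  87  90  42  82 177
105 110 112 110 113  36  33  30  17  28  42  55  46  30  36  42  49  55  61  45  94  84  85  87  65  34 163 173
105  98  92 110 113  85   8  28  24  23  27  23  27  47  34  27  39  50  43  75  84  87  88  86  26 143 173 173
118 118 112 109 111  93  14  19  40  36  27  29  25  24  29  23  27  33  64  89  88  84  89  46  67 177 170 170
 33  45  70 112 110 112  83   3   9  29  48  39  28  30  36  36  32  39  97 
[... 791 characters left out ...]
 171 173 175 170 171 171 172
 61  41  52  57  59  76  80  82  82  83  87  78  34  91  86  87  90  80 147 174 172 172 172 171 173 172 172 171
 75  76  50  45  55  55  73  81  81  83  87  82  81  88  83  89  83  95 147 175 172 173 173 174 167 172 171 172
 74  73  69  53  44  55  55  73  81  80  78  75  94  87  87  86  78 106 146 172 174 171 171 172 170 173 169 170
 73  69  68  71  50  44  46  56  74  76  65  99  89  87  86  81 106 103 101 173 173 173 174 171 172 174 173 174
 73  69  69  68  68  44  49  45  55  67  89  99  95  93  90  98 103 105 102 143 173 172 171 172 172 173 170 174
 73  72  72  70  68  49  44  44  47  62 110 104  98  98  87 106 105 104 102  96 171 171 173 175 171 173 172 172
```

Request:
apply_moves:
  rows:
    - [0, 0, -10, 0, 0]
    - [0, 0, -15, 0, 0]
    - [0, 0, -10, 0, 0]
    - [10, -4, 0, 0, 0]
    - [10, -4, 0, 0, 0]
    - [3, 0, 0, 0, 0]
    - [0, 0, 10, 0, 0]
    - [0, 0, 10, 0, 0]
    - [0, 0, 10, 0, 0]
    - [0, 0, 5, 0, 0]

```text
clock: 22.8
tool_pos: [0.5374, -0.2009, 0.0559]
tool_rot: [-3.139, -0.002, 1.599]
force: [-0.4, 1.3, -0.4]
width: -0.005
grasp_force: 0.0
```

Request:
apply_moves:
  rows:
    - [0, 0, 2, 0, 0]
    - [0, 0, 2, 0, 0]
    - [0, 0, 2, 0, 0]
    - [0, 0, 2, 0, 0]
    - [0, 0, 2, 0, 0]
    - [0, 0, 2, 0, 0]
    - [0, 0, 0, 0, 0]
    - [0, 0, 0, 0, 0]
    - [0, 0, 0, 0, 0]
    - [0, 0, 0, 0, 0]

```text
clock: 23.8
tool_pos: [0.5385, -0.2013, 0.0461]
tool_rot: [3.141, 0.0, 1.6]
force: [-0.2, 0.6, -0.3]
width: -0.001
grasp_force: 0.0
```

Request:
apply_moves:
  rows:
    - [0, 0, 1.5, 0, 0]
    - [0, 0, 1.5, 0, 0]
    - [0, 0, 1.5, 0, 0]
    - [0, 0, 1.5, 0, 0]
    - [0, 0, 1.5, 0, 0]
    - [0, 0, 1.5, 0, 0]
    - [0, 0, 0, 0, 0]
    - [0, 0, 0, 0, 0]
    - [0, 0, 0, 0, 0]
    - [0, 0, 0, 0, 0]

```text
clock: 24.8
tool_pos: [0.5384, -0.2012, 0.037]
tool_rot: [-3.142, -0.0, 1.6]
force: [0.3, -0.3, 0.2]
width: 0.001
grasp_force: 0.0
```

Request:
apply_moves:
  rows:
    - [0, 0, 1, 0, 0]
    - [0, 0, 1, 0, 0]
    - [0, 0, 1, 0, 0]
    - [0, 0, 1, 0, 0]
    - [0, 0, 1, 0, 0]
    - [0, 0, 0, 0, 0]
    - [0, 0, 0, 0, 0]
    - [0, 0, 0, 0, 0]
    - [0, 0, 0, 0, 0]
    - [0, 0, 0, 0, 0]

```text
clock: 25.8
tool_pos: [0.5385, -0.2013, 0.0336]
tool_rot: [-3.141, 0.0, 1.6]
force: [-5.0, 1.9, 13.0]
width: 0.0
grasp_force: 6.7
```

```bash
python3 - <<'E'
from h import *
s=snapshot("side"); m=s[160:232,288:345].astype(int).sum(2)//3
for i,r in enumerate(m): print(160+i,' '.join(f"{v:3d}" for v in r[::2]))
E
```

```text
160 194 194 194 190 190  61  57  63  70  67  57  56  56  56  53  53  55  54  53  54  56  55  53  61  68 101  98 104 107
161 194 195 194 195 190  55  59  63  91  66  72  58  51  56  55  51  54  57  56  53  55  55  74  66  67  80  76  99 109
162 193 192 195 195 196  76  58  60  73  59 105  54  56  56  56  57  56  54  54  57  52  52 140  63  64  69  61  75 110
163 194 193 194 196 200 137  58  56  60  60  64  75  56  59  53  55  52  54  54  53  54  68 196  64  65  63  71  70 106
164 192 197 192 195 197 193  56  57  56  58  57 114  55  52  57  55  53  54  50  55  56 124 188  61  67  62  67  81 103
165 191 197 197 195 194 197  94  58  58  60  55 110  59  57  55  57  55  53  54  55  66 198 151  67  62  55  60 106 105
166 192 194 197 196 196 193 162  55  59  59  54  53  57  55  56  55  56  55  54  55 126 196 147  71  55  56  58 108 107
167 194 194 196 195 193 194 192  76  58  57  57  58  58  53  50  53  57  60  53  63 196 197 180  67  57  55  76 133 134
168 190 194 196 197 192 193 193 139  52  59  55  50  55  55  56  53  54  58  54 108 195 188  53  55  57  54 143 197 196
169 193 192 195 195 
[... 6839 characters left out ...]
 203 201 200 200 202 201 201 174 124 121 105  78  81 121 122 198 198 195 201 201 200 199 196 195 194
227 202 202 202 203 202 203 205 192 203 200 194 199 202 200 175 123 106 145 146 194 196 194 199 199 197 198 200 198 197
228 191 194 205 202 204 202 201 201 207 195 173 200 201 204 202 198 174 206 199 198 198 192 198 198 196 196 200 198 197
229 113 151 190 196 202 202 202 202 203 203 204 184 201 201 197 201 201 200 198 196 198 197 198 198 197 198 199 197 199
230 115 117 112 145 188 195 202 204 203 202 203 128 202 200 202 204 203 194 195 194 200 197 196 200 196 199 197 202 201
231 109 131 122 116 115 137 186 193 202 200 201  97 198 198 201 202 198 199 195 196 199 200 200 202 196 196 198 202 198
```

```bash
python3 - <<'E'
from h import *
for nm,p,z in [("nearL",(293.5,208),.05),("farL",(307.5,183),.05),("farL",(307.5,183),.06),("farR",(332.5,187),.05),("nearR",(321.5,213.5),.05),("baseL",(294,222.5),0),("baseR",(321,227),0),("finger bottom",(319,190),.05),("bar",(332,182.5),.025)]:
    print(nm,z,np.round(ray("side",p,z)[:2],4))
E
```

```text
nearL 0.05 [ 0.5731 -0.088 ]
farL 0.05 [ 0.5789 -0.2166]
farL 0.06 [ 0.5737 -0.2018]
farR 0.05 [ 0.5036 -0.2201]
nearR 0.05 [ 0.4955 -0.0892]
baseL 0 [ 0.5734 -0.089 ]
baseR 0 [ 0.4976 -0.0944]
finger bottom 0.05 [ 0.5357 -0.1924]
bar 0.025 [ 0.522  -0.2808]
```

Request:
apply_moves:
  rows:
    - [0, 0, 1, 0, 0]
    - [0, 0, 0.5, 0, 0]
    - [0, 0, 0, 0, 0]
    - [0, 0, 0, 0, 0]
    - [0, 0, -4, 0, 0]
    - [0, 0, -20, 0, 0]
    - [0, 0, -30, 0, 0]
    - [0, 0, -30, 0, 0.3]
    - [0, 0, -30, 0, 0.3]
    - [20, 0, -10, 0, 0.3]

```text
clock: 26.85
tool_pos: [0.5398, -0.1836, 0.1581]
tool_rot: [3.136, 0.004, 1.597]
force: [0.2, -0.3, 0.7]
width: 0.299
grasp_force: 0.0
```

```bash
python3 - <<'E'
from h import *
s=snapshot("side"); m=s[165:195,300:345].astype(int).sum(2)//3
for i,r in enumerate(m): print(165+i,' '.join(f"{v:3d}" for v in r))
E
```

```text
165 188 190 187 185 187 187 184 185 185 184 184 186 183 184 184 187 185 188 190 187 188 190 189 191 190 191 189 192 189 188 190 190 189 188 191 193 188 101 100  99 101 100 103 103 101
166 187 188 183 186 186 185 188 188 186 185 185 185 186 183 185 186 189 189 189 190 189 188 189 187 189 186 186 188 185 185 190 190 187 192 187 189 190 113 114 103 103 100 104 102 100
167 185 186 187 184 186 189 189 187 188 189 191 191 189 187 185 185 187 188 187 187 191 188 189 185 186 186 183 189 188 186 190 186 190 192 190 189 187 156 156 129 129 131 130 128 130
168 186 186 186 185 186 183 186 186 186 189 188 190 190 185 185 186 184 183 182 186 189 184 185 184 186 188 187 187 186 188 188 187 189 190 188 190 189 187 188 186 192 192 186 187 192
169 186 187 190 189 186 185 183 185 188 193 190 186 188 187 187 185 185 187 187 186 189 189 189 187 188 187 187 188 185 187 188 191 189 185 186 188 188 190 188 186 187 187 191 192 188
170 189 186 187 186 188 188 185 186 184 187 186 187 188 186 187 187 187 187 187 186 187 190 188 188 187 190 190 188 187 188 191 190 188 190 190 190 189 188 189 190 189 187 191 192 
[... 3719 characters left out ...]
  93  97  83  64  68  68  76  72  71  74  77  78  81  78  74  80  78  82  79  79  80  80  81  66  77 102 116 117 176 189 189 191 189 190 189 186 188
192 190 160 117 118 120 114 110  82 119 140  75  75  85  85  74  67  65  68  68  70  71  75  78  79  76  77  79  77  80  83  76  66  83 119 117 116 121 190 189 187 190 193 190 187 190
193 186 132 118 118 117 118 100  95 122 176  66 118 133 132 114  93  86  85  65  66  60  82  89  83  82  89  89  78  81  79  68  66  88 114 118 115 139 192 189 191 189 188 190 187 190
194 163 117 116 119 117 116  91 123 128  77  88 132 137 135 132 134 132 131  99  74  64 128 109  90 110 116 116  87  93  78  67  66  77 114 117 119 193 191 191 191 189 190 192 190 188
```

```bash
python3 - <<'E'
from h import *
for p in [(313,182.5),(334,185.5),(323.5,184)]: print(np.round(ray("side",p,.025),4))
t=snapshot("top"); m=t[155:205,340:380].astype(int).sum(2)//3
for i,r in enumerate(m): print(155+i,' '.join(f"{v:3d}" for v in r))
E
```

```text
[ 0.577  -0.2617  0.025 ]
[ 0.5115 -0.2666  0.025 ]
[ 0.5441 -0.2641  0.025 ]
155  56  62  66  66  66  68  68  71  69  70  77  73  76  76  77  57  48  80  92  89  89  90  91  90  92  86  61  40  31  59 141 175 171 169 170 167 166 168 168 169
156  54  58  60  60  62  63  68  67  68  69  68  72  72  73  67  41  71  93  89  89  88  87  87  90  91  76  50  36  19 104 156 169 170 168 169 169 168 168 170 169
157  52  53  56  57  64  61  58  63  66  66  68  68  72  70  50  50  85  92  88  94  89  90  88  91  88  63  39  29  51 140 173 169 167 168 170 167 168 169 170 169
158  48  53  50  54  53  60  59  63  64  64  69  68  70  60  49  75  92  89  90  90  90  90  89  92  67  41  37  16 103 159 171 171 168 171 171 170 168 168 170 170
159  39  47  47  50  54  54  56  58  63  64  69  67  65  46  83 103  91  90  89  90  91  88  91  88  64  34  19  50 140 174 170 169 169 170 170 170 170 168 168 170
160  34  39  41  50  50  49  51  55  58  60  62  63  53  45  75  93  92  90  91  89  92  89  89  61  37  28  25 109 160 171 168 170 168 169 167 165 167 168 169 170
161  32  31  36  40  43  45  45  53  5
[... 6477 characters left out ...]
 169 171 168 167 168 169 169 167 171 172 171
201  61  65  96 100 103 103 102 104 102 100 102 104 104 138 169 169 169 168 168 170 170 169 168 168 171 167 169 170 169 171 171 170 169 170 170 167 169 168 170 172
202  43  85 105 101 102 100  99 102 104 101 100 104 106 102 145 171 169 169 169 167 170 168 169 169 170 166 168 171 167 170 168 168 169 167 167 169 169 167 168 170
203  61  97 103  98 101 104 101  98 103 104 102 102 106 101 145 173 170 170 169 169 167 171 169 169 169 168 169 168 169 170 168 169 167 165 167 168 166 168 169 168
204  81 105 103 103 106 103  98  99 101 101 104 105  99  98 141 169 169 170 169 169 169 171 169 169 167 170 170 169 167 169 169 169 167 165 166 168 169 171 169 169
```

```bash
python3 - <<'E'
from h import *
for p in [(364,177.5),(363.3,170.5),(364.2,184.5)]: print(np.round(ray("top",p,.025),4))
print(ctrl.state()["tool_pos"],ctrl.state()["qpos"],ctrl.state()["clock"])
E
```

```text
[ 0.5444 -0.2725  0.025 ]
[ 0.5664 -0.2712  0.025 ]
[ 0.5225 -0.2722  0.025 ]
[ 0.53858707 -0.17941081  0.15588774] [-5.31134682e-01  2.22328007e-01  1.68309463e+00  9.70191382e-04
  1.23391771e+00 -5.61491821e-01] 26.95
```

Request:
apply_moves:
  rows:
    - [0, 0, -10, 8.5, 0.38]
    - [0, 0, 0, 8.5, 0.38]
    - [0, 0, 0, 8.5, 0.38]
    - [0, 0, 0, 8.5, 0.38]
    - [0, 0, 0, 8.5, 0.38]
    - [0, 0, 0, 8.5, 0.38]
    - [0, 0, 0, 8.5, 0.38]
    - [0, 0, 0, 8.5, 0.38]
    - [0, 0, 0, 8.5, 0.38]
    - [0, 0, 0, 8.5, 0.38]

```text
clock: 27.95
tool_pos: [0.5368, -0.1801, 0.1622]
tool_rot: [-3.139, 0.003, 0.11]
force: [-0.3, -0.5, 0.3]
width: 0.379
grasp_force: 0.0
```

Request:
apply_moves:
  rows:
    - [0, 0, 0, 4.2, 0.38]
    - [2, 25, 0, 0, 0.38]
    - [0, 35, 0, 0, 0.38]
    - [0, 30, 0, 0, 0.38]
    - [0, 0, 20, 0, 0.38]
    - [0, 0, 30, 0, 0.38]
    - [0, 0, 30, 0, 0.38]
    - [0, 0, 20, 0, 0.38]
    - [0, 0, 0, 0, 0.38]
    - [0, 0, 0, 0, 0.38]

```text
clock: 28.95
tool_pos: [0.543, -0.2702, 0.0633]
tool_rot: [-3.14, 0.002, 0.043]
force: [-0.1, -0.2, 0.5]
width: 0.377
grasp_force: 0.0
```

```bash
python3 - <<'E'
from h import *
st=ctrl.state();print(st["tool_pos"],st["tool_rot"],st["force"],st["qpos"])
s=snapshot("side"); m=s[150:192,295:350].astype(int).sum(2)//3
for i,r in enumerate(m): print(150+i,' '.join(f"{v:3d}" for v in r))
E
```

```text
[ 0.54299794 -0.270168    0.06327986] [-3.13987396e+00  2.05474455e-03  4.31735452e-02] [-0.14791963 -0.23291887  0.45056285] [-6.57151989e-01  4.22810390e-01  1.63065059e+00 -1.13263468e-05
  1.09081043e+00  8.70477802e-01]
150 191 193 191 193 192 193 193 194 195 197 196 198 196 195 196 197 194 193 194 191 125  53  57  61  62  63  59  56  52  52  55  52  55  56  55  59  66 192 196 200 198 202 201 198 164 104 125 199 200 188  84  85  95 107 114
151 195 193 194 194 196 194 192 193 194 196 197 195 194 195 198 198 194 194 194 194 161  58  55  60  63  63  56  56  55  55  58  56  52  55  54  57  65 157 198 197 200 198 198 197 160 113 123 198 197 165  84  89  84  82  86
152 195 196 193 195 192 192 194 193 193 193 196 195 193 193 194 193 193 193 194 196 195  53  56  57  63  65  62  53  59  53  57  56  57  55  55  63  83 165 197 198 198 197 196 197 131 115 124 202 199 163  82  86  83  86  80
153 194 192 191 189 189 192 196 194 193 195 197 196 195 195 193 192 196 194 194 194 192  65  54  57  58  57  59  56  55  54  56  57  58  55  58  86 143 198 198 198 197 195 197 197 112 123 126 203 199 172
[... 7832 characters left out ...]
 116 116 119 119 117 119 117
189 197 199 197 198 197 196 197 199 150 121 121 121 120 118 117 117 119 120 121 120 122 120 121 125 122 121 124 122 122 123 121 121 123 122 120 120 115  71  92 118 119 120 120 117 114 120 117 120 116 119 117 117 117 118 118
190 197 198 199 200 200 197 197 185 122 123 121 120 116  93  91  95 102 103 114 115 116 114 117 119 121 122 121 120 123 120 120 121 123 121 122 122  85  72  93 117 118 117 119 120 118 117 121 117 118 115 118 119 120 119 116
191 197 198 199 199 198 200 193 136 122 122 121 121  99  98 103  83  65  74  71  80  85  91 102 105 115 113 116 119 119 119 120 121 123 122 120 117  70  77 106 116 117 118 120 119 117 117 120 119 118 119 118 118 119 121 116
```

Request:
apply_moves:
  rows:
    - [0, 0, 10, 0, 0.38]
    - [0, 0, 10, 0, 0.38]
    - [0, 0, 10, 0, 0.38]
    - [0, 0, 8, 0, 0.38]
    - [0, 0, 6, 0, 0.38]
    - [0, 0, 6, 0, 0.38]
    - [0, 0, 5, 0, 0.38]
    - [0, 0, 5, 0, 0.38]
    - [0, 0, 0, 0, 0.38]
    - [0, 0, 0, 0, 0.38]

```text
clock: 30.0
tool_pos: [0.5437, -0.2711, 0.0045]
tool_rot: [-3.142, 0.0, 0.043]
force: [0.2, -0.4, 0.6]
width: 0.383
grasp_force: 0.0
```

Request:
apply_moves:
  rows:
    - [0, 0, 4, 0, 0.38]
    - [0, 0, 3, 0, 0.38]
    - [0, 0, 3, 0, 0.38]
    - [0, 0, 2, 0, 0.38]
    - [0, 0, 0, 0, 0.38]
    - [0, 0, 0, 0, 0.38]
    - [0, 0, 0, 0, 0.38]
    - [0, 0, 0, 0, 0.38]
    - [0, 0, 0, 0, 0.38]
    - [0, 0, 0, 0, 0.38]

```text
clock: 31.0
tool_pos: [0.5437, -0.2711, -0.0074]
tool_rot: [3.142, -0.0, 0.043]
force: [0.0, -0.8, -0.1]
width: 0.377
grasp_force: 0.0
```

Request:
apply_moves:
  rows:
    - [0, 0, 0, 0, 0.25]
    - [0, 0, 0, 0, 0.2]
    - [0, 0, 0, 0, 0.1]
    - [0, 0, 0, 0, 0]
    - [0, 0, 0, 0, 0]
    - [0, 0, 0, 0, 0]
    - [0, 0, 0, 0, 0]
    - [0, 0, 0, 0, 0]
    - [0, 0, 0, 0, 0]
    - [0, 0, 0, 0, 0]
  newtons: 25

```text
clock: 32.0
tool_pos: [0.5436, -0.2707, -0.0075]
tool_rot: [-3.141, 0.0, 0.043]
force: [-1.5, 3.9, 4.9]
width: 0.129
grasp_force: 24.6
```

Request:
apply_moves:
  rows:
    - [0, -3.3, -10.8, 0, 0]
    - [0, -3.3, -10.8, 0, 0]
    - [0, -3.3, -10.8, 0, 0]
    - [0, -3.3, -10.8, 0, 0]
    - [0, -3.3, -10.8, 0, 0]
    - [0, -6.5, -9.2, 0, 0]
    - [0, -6.5, -9.2, 0, 0]
    - [0, -6.5, -9.2, 0, 0]
    - [0, -6.5, -9.2, 0, 0]
    - [0, -6.5, -9.2, 0, 0]

```text
clock: 33.0
tool_pos: [0.5415, -0.2212, 0.0931]
tool_rot: [-3.141, 0.0, 0.043]
force: [0.4, -0.1, -4.4]
width: 0.131
grasp_force: 24.3
```

Request:
apply_moves:
  rows:
    - [0, -9, -6.8, 0, 0]
    - [0, -9, -6.8, 0, 0]
    - [0, -9, -6.8, 0, 0]
    - [0, -9, -6.8, 0, 0]
    - [0, -9, -6.8, 0, 0]
    - [0, -10.6, -4, 0, 0]
    - [0, -10.6, -4, 0, 0]
    - [0, -10.6, -4, 0, 0]
    - [0, -10.6, -4, 0, 0]
    - [0, -10.6, -4, 0, 0]

```text
clock: 34.0
tool_pos: [0.5377, -0.1233, 0.1475]
tool_rot: [3.141, -0.001, 0.043]
force: [0.5, -1.4, 0.0]
width: 0.124
grasp_force: 25.1
```

Request:
apply_moves:
  rows:
    - [0, -10, -2, 0, 0]
    - [0, -10, -3, 0, 0]
    - [0, -8, -5, 0, 0]
    - [0, -8, -7, 0, 0]
    - [0, -6, -10, 0, 0]
    - [0, 0, -14, 0, 0]
    - [0, 0, -16, 0, 0]
    - [0, 0, -16, 0, 0]
    - [0, 0, -12, 0, 0]
    - [0, 0, -5, 0, 0]

```text
clock: 35.0
tool_pos: [0.5365, -0.0828, 0.2387]
tool_rot: [3.14, -0.003, 0.043]
force: [0.8, -0.7, -8.8]
width: 0.127
grasp_force: 24.5
```

Request:
apply_moves:
  rows:
    - [0, 0, 0, 1.8, 0]
    - [0, -4, 0, 1.8, 0]
    - [1, -8, 0, 0, 0]
    - [1, -12, 0, 0, 0]
    - [1, -14, 0, 0, 0]
    - [1, -15, 0, 0, 0]
    - [1, -16, 0, 0, 0]
    - [1, -16, 0, 0, 0]
    - [1, -17, 0, 0, 0]
    - [1, -17, 0, 0, 0]

```text
clock: 36.0
tool_pos: [0.5459, 0.0383, 0.2365]
tool_rot: [-3.142, 0.0, -0.019]
force: [-0.4, -0.2, -7.7]
width: 0.131
grasp_force: 24.5
```

Request:
apply_moves:
  rows:
    - [0.5, -17, 0, 0, 0]
    - [0, -17, 0, 0, 0]
    - [0, -16, 0, 0, 0]
    - [0, -15, 0, 0, 0]
    - [0, -14, 0, 0, 0]
    - [0, -12, 0, 0, 0]
    - [0, -10, 0, 0, 0]
    - [0, -8, 0, 0, 0]
    - [0, -5, 0, 0, 0]
    - [0, 0, 0, 0, 0]

```text
clock: 37.0
tool_pos: [0.5487, 0.151, 0.2364]
tool_rot: [-3.141, 0.0, -0.02]
force: [-0.3, -0.0, -8.5]
width: 0.13
grasp_force: 24.5
```

```bash
python3 - <<'E'
from h import *
st=ctrl.state();print(st["tool_pos"],st["tool_rot"],st["force"],st["wrist_torque"])
s=snapshot("side"); g=s.astype(int)
# print coarse view around expected case: hang
for X in ([.55,.15,.27],[.55,.125,.09],[.55,.175,.09],[.51,.175,.09],[.59,.175,.09]): print(X,proj("side",X).round())
m=g[150:300,215:325].sum(2)//3
for i in range(0,150,3): print(150+i,' '.join(f"{v:3d}" for v in m[i,::3]))
E
```

```text
[0.54867131 0.15100512 0.23641225] [-3.14148203e+00  1.11570312e-04 -1.95757857e-02] [-0.34066171 -0.04844504 -8.46877838] [0.00189377 0.00334798 0.02550906]
[0.55, 0.15, 0.27] [255. 186.]
[0.55, 0.125, 0.09] [267. 251.]
[0.55, 0.175, 0.09] [257. 267.]
[0.51, 0.175, 0.09] [275. 272.]
[0.59, 0.175, 0.09] [239. 263.]
150 136  58  36  57  35  53  43  44  67  51  43  43  41  42  38  44  44  47  43 167 170 169 173 171 170 174 171 166 170 171 175 173 172 172 174 173 173
153  55  39  40  58  42  46  39  70 104  46  38  44  42  44  42  46  46  44  42 170 169 167 173 171 172 169 167 172 166 175 173 173 174 173 173 173 177
156  41  37  41  57  41  41  41 104 103  43  44  45  42  46  37  42  45  44  42 171 171 168 168 168 168 168 170 172 174 173 173 169 171 172 177 172 176
159  38  40  38  47  46  41  60 103  58  44  43  40  45  42  44  44  40  42  52 168 173 171 171 166 171 170 168 170 166 171 173 172 174 175 171 174 178
162  43  41  44  42  58  52 101 108  45  43  43  42  45  40  38  45  43  48  50 124 158 161 170 168 170 169 174 171 168 172 170 170 175 172 175 175 175
165  39  39  34  52  50
[... 6116 characters left out ...]
 105 106 107 108 106 106 109 106 103 104  94 102 101 102 102 103 102 104 102 106 104 107 103
288 172 180 173 174 175 175 178 172 174 177 174 176 176 125 103 106 108 106 105 106 104 105 105 108 101 105 103 104 102 103 104 104 101 106  97  99 104
291 174 174 161 177 175 174 174 175 177 175 173 178 175 178 175 178 126 106 106 103 104 103 104  89 101 102 101 106 100 105 103 101 100 103 102 103  99
294 174 174 175 174 172 176 174 176 173 172 175 174 176 178 174 178 176 176 180 126 104 130 175  96 108 104 105 105 104 102 102 103 102 104 105 102 102
297 178 177  90 177 178 173 174 174 175 172 174 176 175 173 178 178 178 174 177 176 176 176  79 101 104  99 101 104 103  99 102  99 105 104 104 102 102
```

```bash
python3 - <<'E'
from h import *
def corners(al,bz,by=.151,bx=.5495,yaw=-.02):
    # al: tilt, bottom towards +Y
    out=[]
    for cx,cy,cz in [(66,-39,25),(66,39,25),(-66,-39,25),(-66,39,25)]:
        r=(cx+112)/1000; d=cz/1000; 
        Y=by+r*np.sin(al)+d*np.cos(al); Z=bz-r*np.cos(al)+d*np.sin(al); X=bx-cy/1000
        out.append(proj("side",[X,Y,Z]).round(1))
    return out
for bz in (.25,.26,.27):
  for al in (0,.1,.2): print(bz,al,*corners(al,bz))
t=snapshot("top");print(proj("top",[.55,.151,.27]))
s=snapshot("side").astype(int).sum(2)//3
for u in (236,240,260,266): print(u,[int(v) for v in s[196:230,u]])
E
```

```text
0.25 0 [240.5 269.3] [275.2 278.2] [233.  219.3] [271.3 227.8]
0.25 0.1 [236.2 274.1] [271.5 283.3] [231.7 219.5] [270.2 228.1]
0.25 0.2 [231.8 278.3] [267.8 287.8] [230.4 219.5] [269.2 228.2]
0.26 0 [240.  265.9] [274.9 274.7] [232.4 215.1] [271.  223.5]
0.26 0.1 [235.7 270.6] [271.2 279.8] [231.  215.3] [269.9 223.8]
0.26 0.2 [231.2 274.8] [267.4 284.3] [229.7 215.2] [268.8 223.8]
0.27 0 [239.4 262.4] [274.6 271.2] [231.7 210.8] [270.7 219.2]
0.27 0.1 [235.1 267.1] [270.9 276.2] [230.4 210.9] [269.5 219.5]
0.27 0.2 [230.5 271.2] [267.1 280.7] [229.  210.9] [268.5 219.4]
[208.04520905 162.19310348]
236 [47, 99, 173, 177, 175, 173, 173, 175, 174, 175, 163, 99, 79, 102, 103, 102, 104, 104, 97, 78, 69, 72, 72, 73, 65, 69, 71, 70, 72, 69, 68, 69, 70, 72]
240 [79, 80, 79, 81, 82, 66, 63, 66, 71, 93, 91, 96, 102, 100, 102, 104, 101, 103, 103, 100, 76, 71, 70, 72, 69, 68, 71, 71, 69, 69, 69, 70, 70, 71]
260 [44, 43, 43, 71, 103, 103, 125, 175, 171, 141, 55, 42, 45, 44, 44, 45, 58, 68, 66, 66, 65, 65, 63, 68, 67, 66, 62, 63, 62, 64, 63, 62, 67, 65]
266 [104, 143, 142, 140, 143, 139, 143, 173, 172, 171, 160, 88, 66, 69, 69, 69, 67, 72, 66, 71, 67, 67, 67, 68, 65, 67, 65, 64, 64, 63, 62, 64, 64, 68]
```

Request:
apply_moves:
  rows:
    - [0, 5, 0, 0, 0]
    - [0, 8, 2, 0, 0]
    - [0, 9, 4, 0, 0]
    - [0, 8, 4, 0, 0]
    - [0, 0, 4, 0, 0]
    - [0, 0, 4, 0, 0]
    - [0, 0, 4, 0, 0]
    - [0, 0, 4, 0, 0]
    - [0, 0, 0, 0, 0]
    - [0, 0, 0, 0, 0]

```text
clock: 38.15
tool_pos: [0.548, 0.1208, 0.2104]
tool_rot: [-3.142, 0.0, -0.02]
force: [-0.7, 0.3, -7.6]
width: 0.131
grasp_force: 24.5
```

Request:
apply_moves:
  rows:
    - [0, 0, 1, 0, 0]
    - [0, 0, 1, 0, 0]
    - [0, 0, 1, 0, 0]
    - [0, 0, 1, 0, 0]
    - [0, 0, 1, 0, 0]
    - [0, 0, 1, 0, 0]
    - [0, 0, 0, 0, 0]
    - [0, 0, 0, 0, 0]
    - [0, 0, 0, 0, 0]
    - [0, 0, 0, 0, 0]

```text
clock: 39.15
tool_pos: [0.5481, 0.1205, 0.2046]
tool_rot: [-3.142, -0.0, -0.02]
force: [0.3, 0.6, -8.0]
width: 0.128
grasp_force: 24.5
```

Request:
apply_moves:
  rows:
    - [0, 0, 1.5, 0, 0]
    - [0, 0, 1.5, 0, 0]
    - [0, 0, 1.5, 0, 0]
    - [0, 0, 1.5, 0, 0]
    - [0, 0, 1, 0, 0]
    - [0, 0, 1, 0, 0]
    - [0, 0, 0, 0, 0]
    - [0, 0, 0, 0, 0]
    - [0, 0, 0, 0, 0]
    - [0, 0, 0, 0, 0]

```text
clock: 40.15
tool_pos: [0.551, 0.1208, 0.2021]
tool_rot: [-3.141, -0.009, -0.02]
force: [-5.4, 1.5, 18.6]
width: 0.131
grasp_force: 26.9
```

Request:
apply_moves:
  rows:
    - [0, 0, -2, 0, 0]
    - [0, -4, 0, 0, 0]
    - [0, -5, 0.2, 0, 0]
    - [0, -5, 0.4, 0, 0]
    - [0, -5, 0.5, 0, 0]
    - [0, -6, 0.5, 0, 0]
    - [0, -6, -0.4, 0, 0]
    - [0, -6, -0.4, 0, 0]
    - [0, -6, -0.4, 0, 0]
    - [0, -6, -0.4, 0, 0]

```text
clock: 41.15
tool_pos: [0.5503, 0.1694, 0.2006]
tool_rot: [3.141, -0.004, -0.02]
force: [-2.1, -1.2, 3.9]
width: 0.133
grasp_force: 26.4
```

```bash
python3 - <<'E'
from h import *
st=ctrl.state();print(st["tool_pos"],st["tool_rot"],st["force"],st["wrist_torque"])
s=snapshot("side"); g=s.astype(int)
m=g[195:300,215:305].sum(2)//3
for i in range(0,105,3): print(195+i,' '.join(f"{v:3d}" for v in m[i,::3]))
for al in(.15,0,-.15,-.3):
  o=[]
  for cx,cy,cz in [(66,-39,25),(66,39,25),(-66,-39,25),(-66,39,25)]:
    r=(cx+112)/1000; d=cz/1000; o.append(proj("side",[.5495-cy/1000,st["tool_pos"][1]+r*np.sin(al)+d*np.cos(al),.229-r*np.cos(al)+d*np.sin(al)]).round(1))
  print(al,*o)
E
```

```text
[0.55034821 0.16943646 0.20063113] [ 3.14107762 -0.00366627 -0.02024943] [-2.09722836 -1.19335589  3.85788606] [-0.54463586  0.31107069 -0.04197999]
195 101 127 177 101  43  52  41  44  45  41  43  51  43  40  43  44  77 102 172 174 172 173 175 174 177 178 173 177 173 176
198 122 172 176 175 103  43  50  41  44  44  38  44  43  43  85  46 107 176 176 175 175 175 178 175 176 174 177 180 175 182
201 172 173 171 175 174 102  42  43  45  40  43  44  44  46  45 106 176 175 172 175 177 177 175 178 177 175 174 177 178 176
204 171 171 174 169 168 172  76  41  47  42  43  44  43  60  42 144 179 175 174 173 176 173 175 178 170 171 176 177 173 176
207 103 170 172 170 171 153 108 122 137  72  41  45  54  65  41 121 177 174 171 172 177 176 173 171 175 172 174 175 172 173
210 170 173 169 117  43  41  42  69  74  90  46  43  50  67  83  81 113 162 173 172 176 176 173 172 176 173 175 176 177 175
213 171 176 163  43  43  42  49  67  67  44  45  47  47  70  79  86  86  87 134 177 174 173 173 176 175 176 173 175 177 175
216 168 173  96  46  40  46  37  68  69  59  45  47  40  70 171 113  77  72  72 171
[... 2930 characters left out ...]
76 178 173 176 180 178 177 176 176 178 178 181 175 105 106 105  98 104 103 104 102 103
291 176 174 165 176 178 176 174 176 176 176 176 177 176 177 177 177 178 177 177 178 160 102 107  86 101 101 101 103 102 106
294 179 171 176 176 175 177 174 177 177 173 175 175 174 176 176 178 179 177 182 177 124 108 106  95 104 109 102 106 105 103
297 178 180  91 175 176 172 173 177 172 173 175 177 175 173 178 179 177 176 177 177 162 105  80 102 105 103 104 102 102 103
0.15 [230.8 290.1] [266.4 299.8] [227.5 234.3] [266.2 243.4]
0 [237.4 282.7] [272.1 291.9] [229.5 233.9] [267.9 242.9]
-0.15 [243.5 274.2] [277.4 282.9] [231.6 232.9] [269.6 241.7]
-0.3 [249.1 264.8] [282.3 273.2] [233.7 231.3] [271.3 240. ]
```

Request:
apply_moves:
  rows:
    - [0, -8.1, 0.5, 0, 0]
    - [0, -8.1, 0.7, 0, 0]
    - [0, -8.1, 0.9, 0, 0]
    - [0, -8.1, 1.2, 0, 0]
    - [0, -8, 1.5, 0, 0]
    - [0, -7.7, 2.2, 0, 0]
    - [0, -7.7, 2.5, 0, 0]
    - [0, -7.7, 2.7, 0, 0]
    - [0, -7.7, 2.9, 0, 0]
    - [0, -7.7, 3.2, 0, 0]

```text
clock: 42.2
tool_pos: [0.5503, 0.2488, 0.1793]
tool_rot: [3.141, 0.001, -0.02]
force: [0.3, -1.9, -3.3]
width: 0.125
grasp_force: 26.3
```

Request:
apply_moves:
  rows:
    - [0, -7.3, 3.8, 0, 0]
    - [0, -7.1, 4.1, 0, 0]
    - [0, -6.9, 4.4, 0, 0]
    - [0, -6.6, 4.7, 0, 0]
    - [0, -6.4, 4.9, 0, 0]
    - [0, -6.1, 5.3, 0, 0]
    - [0, -5.9, 5.6, 0, 0]
    - [0, -5.7, 5.8, 0, 0]
    - [0, -5.5, 6, 0, 0]
    - [0, -5.3, 6.3, 0, 0]

```text
clock: 43.2
tool_pos: [0.5518, 0.3114, 0.1286]
tool_rot: [3.141, 0.0, -0.02]
force: [0.1, -2.6, -3.3]
width: 0.126
grasp_force: 24.8
```

Request:
apply_moves:
  rows:
    - [0, 3, 0, 0, 0]
    - [0, 5, 0, 0, 0]
    - [0, 6, 0, 0, 0]
    - [0, 7, 0, 0, 0]
    - [0, 7, 0, 0, 0]
    - [0, 7, 0, 0, 0]
    - [0, 7, 0, 0, 0]
    - [0, 6, 0, 0, 0]
    - [0, 4, 0, 0, 0]
    - [0, 0, 0, 0, 0]

```text
clock: 44.2
tool_pos: [0.5517, 0.2604, 0.1306]
tool_rot: [-3.138, -0.002, -0.02]
force: [0.0, 4.2, 0.4]
width: 0.13
grasp_force: 25.3
```

```bash
python3 - <<'E'
from h import *
st=ctrl.state();print(st["tool_pos"],st["tool_rot"],st["force"],st["wrist_torque"])
g=snapshot("side").astype(int)
m=g[205:330,215:305].sum(2)//3
for i in range(0,125,3): print(205+i,' '.join(f"{v:3d}" for v in m[i,::3]))
y=st["tool_pos"][1];bz=st["tool_pos"][2]+.0295
# tilt t: x_case dir = (-sin t, -cos t) in (Y,Z); z_case=(cos t,-sin t)
for t in(.9,1.05,1.2):
  o=[]
  for cx,cy,cz in [(66,-39,25),(66,39,25),(-66,-39,25),(-66,39,25),(66,-39,-25),(66,39,-25),(-66,-39,-25),(-66,39,-25)]:
    r=(cx+112)/1000; d=cz/1000; P=[.5505-cy/1000,y-r*np.sin(t)+d*np.cos(t),bz-r*np.cos(t)-d*np.sin(t)]; o.append([*proj("side",P).round(1)])
    if cy>0 and cx>0: print("edge",np.round(P,3))
  print(t,*o)
E
```

```text
[0.55167446 0.2604164  0.13059505] [-3.13847701e+00 -2.36174844e-03 -2.03346568e-02] [0.04916699 4.21072033 0.39755891] [0.69438131 0.05504393 0.03713615]
205  92  93  88  88  83  60  47  47  45  43  78 186 189 183 188 186 186 185 188 188 191 185 187 185 185 184 186 192 189 190
208  80  64  54  45  45  49  44  44  43  37  56 185 187 186 187 187 187 186 186 188 189 185 183 186 189 184 185 186 186 188
211  45  43  41  41  41  39  39  44  45  43  48 187 186 184 185 183 187 191 186 187 191 189 186 187 189 189 186 188 189 187
214  43  42  38  41  44  44  38  42  40  45  41 187 186 183 184 183 180 182 187 187 187 187 186 186 185 188 185 188 191 188
217  44  40  44  44  42  44  47  43  44  47  45  49 186 186 187 184 180 181 186 186 187 185 186 190 188 189 185 186 189 193
220  40  42  43  44  44  42  44  41  44  40  46  46 187 185 185 184 183 184 184 182 186 188 187 189 191 189 192 192 190 190
223  44  39  45  42  44  41  45  44  46  47  50  45 190 182 186 180 189 185 188 188 187 184 184 185 188 187 188 189 193 188
226  47  43  42  37  44  46  45  44  44  47  55  46 186 186 184 187 184 183 1
[... 4661 characters left out ...]
.511 0.094 0.093]
1.05 [np.float64(253.3), np.float64(258.5)] [np.float64(285.8), np.float64(266.5)] [np.float64(223.4), np.float64(273.6)] [np.float64(261.1), np.float64(283.5)] [np.float64(256.6), np.float64(236.8)] [np.float64(289.4), np.float64(244.4)] [np.float64(227.0), np.float64(248.1)] [np.float64(265.1), np.float64(257.4)]
edge [0.511 0.104 0.072]
edge [0.511 0.085 0.119]
1.2 [np.float64(255.4), np.float64(246.7)] [np.float64(288.0), np.float64(254.5)] [np.float64(224.7), np.float64(269.5)] [np.float64(262.4), np.float64(279.3)] [np.float64(257.2), np.float64(225.6)] [np.float64(290.4), np.float64(233.0)] [np.float64(226.4), np.float64(245.1)] [np.float64(264.7), np.float64(254.4)]
```

Request:
apply_moves:
  rows:
    - [0, -3.1, 4.1, 0, 0]
    - [0, -3, 4.2, 0, 0]
    - [0, -2.9, 4.4, 0, 0]
    - [0, -2.8, 4.4, 0, 0]
    - [0, -2.7, 4.5, 0, 0]
    - [0, -2.6, 4.6, 0, 0]
    - [0, -2.3, 4.7, 0, 0]
    - [0, -2.2, 4.8, 0, 0]
    - [0, -2, 4.8, 0, 0]
    - [0, -2, 4.8, 0, 0]

```text
clock: 45.25
tool_pos: [0.5512, 0.2849, 0.0834]
tool_rot: [3.141, 0.0, -0.02]
force: [0.6, 4.0, -0.3]
width: 0.13
grasp_force: 26.1
```

Request:
apply_moves:
  rows:
    - [0, -1.9, 4.9, 0, 0]
    - [0, -1.8, 4.9, 0, 0]
    - [0, -1.5, 5, 0, 0]
    - [0, -1.4, 5, 0, 0]
    - [0, -1.2, 5, 0, 0]
    - [0, -1.1, 5, 0, 0]
    - [0, -1, 4, 0, 0]
    - [0, -0.8, 3, 0, 0]
    - [0, 0, 0, 0, 0]
    - [0, 0, 0, 0, 0]

```text
clock: 46.25
tool_pos: [0.5516, 0.2949, 0.0471]
tool_rot: [3.141, 0.0, -0.02]
force: [-0.4, -2.8, -2.6]
width: 0.124
grasp_force: 25.6
```

Request:
apply_moves:
  rows:
    - [0, 0, 1, 0, 0]
    - [0, 0, 1, 0, 0]
    - [0, 0, 1, 0, 0]
    - [0, 0, 0, 0, 0]
    - [0, 0, 0, 0, 0]
    - [0, 0, 0, 0, 0]
    - [0, 0, 0, 0, 0]
    - [0, 0, 0, 0, 0]
    - [0, 0, 0, 0, 0]
    - [0, 0, 0, 0, 0]

```text
clock: 47.25
tool_pos: [0.5524, 0.2954, 0.0459]
tool_rot: [-3.142, -0.001, -0.02]
force: [-3.0, -4.6, 7.8]
width: 0.128
grasp_force: 26.5
```

```bash
python3 - <<'E'
from h import *
st=ctrl.state();print(st["tool_pos"],st["force"])
g=snapshot("side").astype(int)
m=g[225:320,205:305].sum(2)//3
for i in range(0,95,3): print(225+i,' '.join(f"{v:3d}" for v in m[i,::3]))
o=[]
for cx in(66,-66):
  for cy in(-39,39):
    for z in (.05,.10): print(cx,cy,z,proj("side",[.5505-cy/1000,.184-cx/1000,z]).round(1))
E
```

```text
[0.55236332 0.2953871  0.045851  ] [-3.0159512  -4.61109185  7.82026469]
225  60  62  56  57  58  62  55  52  55  52  37  39  43  42 184 192 193 191 195 190 190 197 198 199 196 198 194 199 199 196 171 199 196 198
228  62  60  59  61  56  57  55  58  55  50  52  42  41  43  71 179 191 193 193 198 199 198 198 197 193 109 107 166 188 201 198 198 199 202
231  59  63  62  58  59  60  57  59  57  51  49  38  37  43  48 115 118 199 190 196 199 192 198 192 197 103 106 105 115 117 112 138 185 197
234  59  58  60  60  57  56  57  57  55  53  53  43  43  39  72 114 113 193 192 192 199 196 194 199 198 127 197 140 151 151 154 105 105 113
237  60  60  61  59  59  57  57  62  55  53  62  48  42  43 115 116 136 194 196 192 193 192 200 198 192 174 197 153 147 153  94 113 153  93
240  61  59  59  62  60  56  58  55  55  55  62  50  84 116 112 138 195 190 189 194 197 198 195 183  92 196 194 151 148 148  93 161 110 104
243  63  62  60  62  60  59  58  57  55  68  55  60 194 193 190 157 116 122 165 179 193 189 196 126 200 199 149 144 149  78 135 143 120 131
246  63  61  62  58  61  58  58  62  66  55  56
[... 2956 characters left out ...]
  87  61  62  56 117 113 121 139 107 115  87  46  47  54 197 197 190 192 191
312  60  56  94  55  45  40  42  41  45  45  63 196 113  87  88  83  84  74  80 115 120  85 120 109 118  94  46  44 161 191 191 197 192 193
315  61  53  49  51  42  46  46  44  46  41  80 193 118  89  84 101 118 111 116 118 112 114  94 116 116 113  71  65 198 190 194 191 195 197
318  56  50  43  47  42  46  41  56  64  86  73 108  87  89  75 107 113 117 110 112  85 118 112 113 115 117 114 113 124 116 114 121 117 114
66 -39 0.05 [253.4 258.3]
66 -39 0.1 [251.4 241.5]
66 39 0.05 [285.9 266.3]
66 39 0.1 [285.  249.4]
-66 -39 0.05 [223.4 303.3]
-66 -39 0.1 [219.9 285.7]
-66 39 0.05 [259.8 313.6]
-66 39 0.1 [257.7 296. ]
```

Request:
apply_moves:
  rows:
    - [0, 0, -1, 0, 0]
    - [0, 0, 0, 0, 0.2]
    - [0, 0, 0, 0, 0.3]
    - [0, 0, 0, 0, 0.35]
    - [0, 0, 0, 0, 0.35]
    - [0, 0, 0, 0, 0.35]
    - [0, 0, 0, 0, 0.35]
    - [0, 0, 0, 0, 0.35]
    - [0, 0, 0, 0, 0.35]
    - [0, 0, 0, 0, 0.35]

```text
clock: 48.3
tool_pos: [0.5516, 0.2955, 0.0452]
tool_rot: [-3.142, -0.0, -0.02]
force: [0.2, 0.6, 0.5]
width: 0.35
grasp_force: 0.0
```

Request:
apply_moves:
  rows:
    - [0, 0, -3, 0, 0.35]
    - [0, 0, -6, 0, 0.35]
    - [0, 0, -10, 0, 0.35]
    - [0, 0, -15, 0, 0.35]
    - [0, 0, -20, 0, 0.35]
    - [0, 0, -30, 0, 0.35]
    - [0, 0, -30, 0, 0.35]
    - [0, -10, -30, 0, 0.35]
    - [0, -40, 0, 0, 0.35]
    - [0, -40, 0, 0, 0.35]

```text
clock: 49.3
tool_pos: [0.555, 0.3863, 0.1934]
tool_rot: [-3.139, -0.005, -0.022]
force: [0.4, 0.4, -1.1]
width: 0.349
grasp_force: 0.0
```

Request:
apply_moves:
  rows:
    - [-40, -20, 0, 0, 0.35]
    - [-40, -10, 0, 0, 0.35]
    - [-40, 0, 0, 0, 0.35]
    - [-20, 0, 0, 0, 0.35]
    - [0, 0, 0, 0, 0.35]
    - [0, 0, 0, 0, 0.35]
    - [0, 0, 0, 0, 0.35]
    - [0, 0, 0, 0, 0.35]
    - [0, 0, 0, 0, 0.35]
    - [0, 0, 0, 0, 0.35]

```text
clock: 50.3
tool_pos: [0.4146, 0.418, 0.189]
tool_rot: [3.141, 0.0, -0.021]
force: [-0.2, 0.9, -0.2]
width: 0.346
grasp_force: 0.0
```

```bash
python3 - <<'E'
from h import *
g=snapshot("top").astype(int); m=g[150:200,150:265].sum(2)//3
for i in range(0,50,2): print(150+i,' '.join(f"{v:3d}" for v in m[i,::3]))
for cx in(66,-66):
  for cy in(-39,39): print(cx,cy,proj("top",[.55-cy/1000,.184-cx/1000,.1]).round(1))
s=snapshot("side").astype(int).sum(2)//3
m=s[235:320,210:295]
for i in range(0,85,3): print(235+i,' '.join(f"{v:3d}" for v in m[i,::3]))
E
```

```text
150 150 148 148 150 147 148 149 146 149 150 150 149 145 148 150 151 151 147 150 150 150 147 149 150 147 147 149 150 149 146 153 149 146 149 148 146 150 147 148
152 147 147 146 149 146 149 145 150 151 148 148 150 148 146 149 149 147 148 146 149 150 148 148 149 147 149 148 149 148 147 149 146 146 149 148 147 148 150 149
154 149 145 147 149 144 148 146 151 149 147 147 147 148 151 151 151 149 150 148 152 149 149 150 151 148 147 145 149 149 148 147 152 146 148 151 150 150 149 147
156 149 146 147 149 147 149 152 151 148 150 149 145 150 151 150 149 148 149 149 150 149 148 150 150 149 151 149 148 149 146 150 148 149 146 148 150 148 149 147
158 148 148 149 148 147 146 146 148 145 149 148 149 148 149 151 149 149 149 151 149 149 151 149 148 131 113 124 130 133 129 130 147 149 148 150 149 149 147 149
160 147 147 149 147 148 147 149 149 148 146 148 150 148 143 142 143 146 147 149 148 148 147 148 147 147 147 151 150 151 139 132 117 147 152 147 147 148 148 149
162 147 146 151 146 147 150 148 147 150 154 147 150 147  95  99 102 102 104 101 104 101 102 102 101 102 103 104 105  44  75 130 113 147 150 
[... 5763 characters left out ...]
  52  53  55  50  51  50  51  43  48  47  46  46  46  46  51  48  50  51  49  52  53  53  53 124 211
307 210 157 152  92 141  54  49  52  49  49  46  50  47  49  49  48  47  46  48  50  50  54  51  50  53  65  53 155 212
310 181 158 114 133 107  74  54  50  51  48  49  48  46  50  45  50  51  48  54  47  54  47  46  54  53  59  50 211 210
313 164 172 162 155 128 124  76  52  48  50  51  49  49  51  50  49  47  47  46  48  47  53  51  54  52  51 106 211 210
316 114 132 150 171 178 164 147  53  47  53  51  49  47  50  49  51  45  50  54  53  47  49  52  74 131 107 214 214 211
319 213 211 139 110 130 147 163  55  51  49  52  51  50  48  44  52  50  53  54  51  48  49  48  84 124 126 204 124 123
```

```bash
python3 -c "
from plant import ctrl
print(ctrl.close_job())"
```

```text
the job is handed in; nothing more can be done
None
```

I handed the job in at about 50 s of the 72 s. The meter is in the shut case, and the case lies upside down and flat in the carriage nest, a millimetre or two from the bed's centre by the last top picture, with the gripper open and clear. The hand-in gave no verdict.

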